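# Seat a transport tube in the V-cradle and clamp it

## Robot

A 6-joint arm with a two-finger parallel gripper is mounted at the origin on the work surface. World frame = base frame: x ahead of the robot, y to its left, z up, the work surface at z = 0. Lengths are in m, angles in rad, forces in N, time in s.
With the tool pointing down it reaches from about 0.35 to 0.85 m from the base axis. Payload 8.1 kg.
Tool frame: the origin (TCP) lies on the centre line of the jaws, within the pads' length; the fingertips stand 8 mm ahead of it and the grasp point (between the pads) lies 11 mm behind it; z points along the fingers, y is the direction in which the jaws open and shut (so a half turn about z gives the same grasp; the last joint's range is limited). The gripper opens to 93 mm and grips with 3 to 60 N. Pads are 15 mm wide; open, the fingers measure 128 mm over their backs; the gripper's body (75 mm by 188 mm) begins 65 mm behind the grasp point.
Start: joints at [1.223, 0.13, 1.488, -0, 1.523, -0.085], TCP at [0.156, 0.579, 0.227] pointing down, gripper open.
Joint ranges: [-2.96, 2.96], [-0.89, 2.26], [0.02, 2.5], [-1.34, 4.48], [0, 2.73], [-2.66, 2.66]. Speed limits (rad/s): [2.39, 2.39, 2.79, 3.14, 3.14, 3.14].

## Interface

Orientations are given as a unit quaternion [x, y, z, w].
In Python, from bench import ctrl gives the robot as it stands.
- The arm moves only by the shell command python3 -m pendant 'ROWS' [FORCE]. ROWS is JSON, a list of rows, each an object of numbers: "tx", "ty", "tz": the shift along the tool's x, y, z in m; "ax", "ay", "az": the turn, a rotation vector about the tool's x, y, z in degrees; "hand": the opening, from -1 (shut) to 1 (fully open). In form: [{"tx": .., "ty": .., "tz": .., "ax": .., "ay": .., "az": .., "hand": ..}, ...]. A call has 1 to 5 rows; each row shifts and turns the commanded pose from where the row before left it, along the tool's axes as they then stand; what a row does not reach is not made up. A row lasts 1/12 s, in which the tool goes at most 41.7 mm and 7.16 degrees, less where a joint would pass 70% of its speed; a pose out of reach is approached as far as the arm can. A call with a gripper value outside its range is refused whole. The fingers move at their own pace and stop on an object; FORCE is the grip in N (left out, the last holds). Time passes only in rows, so rows that do not move let the fingers close. It gives the time, the measured TCP pose, the force and the opening at its end, in the units of the state.
- ctrl.get_state(): the state, without advancing time (a new reading comes with each control period).
- ctrl.get_image(name): name is "scene" or "top" or "wrist"; returns a dict with "frame" (420x560x3 uint8, red, green, blue), "fx", "fy", "cx", "cy" (pixels), "k1" (the pictures are not rectified: a ray, as slopes to the right and down, at radius r is drawn at 1 + k1 r^2 times it, then the intrinsics apply), "view" (4x4, takes a point from world to camera coordinates); the wrist camera has in their place "mount" (4x4, takes a point from camera to tool coordinates, whose origin is the TCP and whose axes are the flange's). Camera axes: x right, y up, looking along -z (the intrinsics and any distortion apply to the point x, -y, -z); pixel columns grow to the right and rows downward; lengths in m; the calibration is good to about 2 mm. A picture is of the moment at which its call begins: read the wrist's pose just before it. There is no depth.
- ctrl.hand_in(): hands the job in, once; it reports no verdict.
The state is a dict: "time": time; "qpos": joint angles; "qvel": joint speeds; "joint_torque": joint torques, N m; "eef_pos": TCP position; "tool_rot": TCP orientation; "ft_force": force on the tool from outside, world axes, zero at the start; "ft_torque": the same for the moment, N m; "grip_width": finger opening in m.
Only numpy, scipy, OpenCV 4.12 (cv2) and the standard library are available. Lean on these libraries where they do the work, as an engineer would, in place of code of your own. Each camera call takes 0.05 s, during which the arm holds its last target.

## Task

Take the capped transport tube from the white tray and lower it gently into the two V-supports of the grey cradle, base end towards the blue stop block but still short of its steel stop rod. Then, with the tube resting in the Vs, slide it along until its base is pressed home against the rod, whose length has to be felt out: a firm, steady push of about 7 N for about half a second, never more than 12 N. Let go, so that it stays touching the rod, and swing the red clamp arm down until its pad rests on the tube, then leave everything alone; never load the tube in the cradle with more than about 40 N in all, and do not disturb the other things on the table.

Things in the scene. Friction and masses are not known exactly. Their poses are not given: they have to be found in the camera images.
- tube_center (a point): Rigid closed tube, about 150 g (its weight alone drags with 1 to 3.5 N in the Vs): whitish body 30 mm in diameter, teal cap 35 mm, yellow band near the base. The point is on its axis where to grip it. x runs along the tube to its flat base (x = +72 mm); body down to x = -68 mm, then the cap to -92 mm. It starts lying level in the tray, axis 34 mm above the table, base roughly to the robot's right.
- tube_base (a point): Centre of the flat base end face of the tube (72 mm from tube_center along its x axis).
- tray: White intake tray, fixed, 190 x 80 x 6 mm, with two saddles (14 mm long, at x = -40 and +40 mm, 29 mm high, 56 mm wide) that carry the tube; between them it is free on both sides for fingers. Origin: centre of its underside, x along the tube.
- cradle: Grey fixed cradle: base plate 285 x 90 x 12 mm with two aluminium 90 degree V-supports, each 16 mm long and 62 mm wide, centred at x = -50 and +50 mm; 84 mm free between them. Origin: underside, midway between the Vs; x along the V axis to the blue stop (roughly to the robot's right), z up. The clamp posts' near faces are at x = -132 mm: keep the cap clear of them.
- cradle_axis (a point): Where the axis of a tube seated in both Vs lies: midway between the Vs, 62 mm above the table (the V mouths are 42 mm wide there). A tube laid in with tube_center 21 to 26 mm back from here (cradle -x) clears the clamp posts and is always short of the stop rod; home is 14 mm back to 4 mm beyond, by the rod's setting.
- stop_block (a point): Centre, on the V axis, of the near face of the fixed blue stop block (44 mm wide, 24 mm thick, top 78 mm above the table). From it a steel rod with a black tip (20 mm in diameter, sprung and damped, 6 N/mm, 5 mm travel) sticks out along the V axis towards the tube by 28 to 46 mm; it is locked at another length each time, not measured: find it by touch. The tube's base presses on the tip.
- clamp (a joint): Angle of the red clamp arm, rad: 0 = level, pad just resting on a seated tube (below 0 only with no tube there); starts nearly upright, 1.2 to 1.45. A friction hinge (0.12 N m, about 1.3 N at the pad): it stays where left. Close it by pushing its outer face (away from the tube) over and down in an arc about the hinge.
- clamp_hinge (a point): Point on the clamp's hinge axis, 89 mm above the table at cradle x = -140 mm. The arm is 98 mm long from here, 20 mm wide, 8 mm thick.
- clamp_pad (a point): Point on the middle of the arm's outer (upper when closed) face right over the black pad, 90 mm along the arm from the hinge and 4 mm off its midline; when closed it lies over the V-support at cradle x = -50 mm, 93 mm above the table. Here the arm can be pressed.
- rack_center (a point): Bystander: white rack with 28 teal-capped small tubes, 84 x 141 x 58 mm high, its centre. Leave alone.
- spray_center (a point): Bystander: upright bottle, 64 mm in diameter, 150 mm high, its centre. Leave alone.
- tipbox_center (a point): Bystander: blue box with clear lid, 77 x 102 x 49 mm, its centre. Leave alone.
Not all that is in view belongs to the job. Of the things that look like the part that bears tube_center, the middle-sized one is meant.

How it is judged:
On the way, in this order (a step that is already met when the one before it is completed fails the run):
1. the tube rests down in both Vs, base towards the stop, not yet pressed on it (z of tube_center in the frame of cradle between 0.0595 and 0.064 m and y of tube_center in the frame of cradle between -0.0025 and 0.0025 m and angle between the x axis of tube_center and the x axis of cradle, either way round below 0.04 rad and x of tube_center in the frame of cradle between -0.045 and 0.02 m and contact force between tube and stop below 0.1 N and x of tube_base in the frame of cradle above 0 m), for 0.2 s.
2. still down in the Vs, its base is pressed on the stop rod with more than 3 N (z of tube_center in the frame of cradle between 0.0595 and 0.064 m and y of tube_center in the frame of cradle between -0.0025 and 0.0025 m and angle between the x axis of tube_center and the x axis of cradle, either way round below 0.04 rad and contact force between tube and stop above 0.1 N and x of tube_base in the frame of cradle between 0.055 and 0.08 m and contact force between tube and stop above 3 N), for 0.2 s.
3. the clamp arm is down on the seated tube, which the fingers have let go (z of tube_center in the frame of cradle between 0.0595 and 0.064 m and y of tube_center in the frame of cradle between -0.0025 and 0.0025 m and angle between the x axis of tube_center and the x axis of cradle, either way round below 0.04 rad and contact force between tube and stop above 0.1 N and x of tube_base in the frame of cradle between 0.055 and 0.08 m and value of joint clamp between -0.05 and 0.06 rad and contact force between the fingers and tube below 0.1 N), for 0.2 s.
At the end, for the whole second after the job is handed in: The tube lies at rest in both Vs (axis within 2.5 mm of the V axis sideways and -2.5/+2 mm in height, within 0.04 rad), its base still touching the stop rod's tip (more than 0.1 N), the clamp arm down on it (angle between -0.05 and 0.06 rad), the robot clear of all (z of tube_center in the frame of cradle between 0.0595 and 0.064 m and y of tube_center in the frame of cradle between -0.0025 and 0.0025 m and angle between the x axis of tube_center and the x axis of cradle, either way round below 0.04 rad and contact force between tube and stop above 0.1 N and x of tube_base in the frame of cradle between 0.055 and 0.08 m and value of joint clamp between -0.05 and 0.06 rad and linear speed of tube below 0.01 m/s and contact force between the arm and tube below 0.1 N and contact force between the fingers and anything else below 0.1 N).
It fails at once if the tube is pushed on the stop rod with more than 12 N (contact force between tube and stop above 12 N).
It fails at once if the tube is loaded in the cradle (Vs, stop and clamp together) with more than 40 N, as when dropped or forced (contact force between tube and cradle above 40 N).
It fails at once if a bystander is moved by more than 15 mm (distance of any of rack_center, spray_center, tipbox_center from where it was at the start of the episode above 0.015 m).
It also fails if it takes over 72 s, if anything falls off the work surface, if the arm or the gripper's body presses on something with over 40 N, if the wrist force passes 120 N, or if a joint passes its speed limit or range.

## Working session

There is one attempt and no reset: what is moved stays moved. The work goes in short steps, Python scripts to look and compute and a shell command to move; the robot and the scene stay as the last step left them, time stands still between calls to the robot, and variables do not carry over. Pictures are saved under pics/ and viewed, and the job is handed in when it is done.

```bash
ls; mkdir -p pics; cat > h.py <<'E'
import numpy as np, cv2
from bench import ctrl
from scipy.spatial.transform import Rotation as R
def save(n,img): cv2.imwrite(f'pics/{n}.png',img[:,:,::-1])
E
python3 - <<'E'
from h import *
s=ctrl.get_state(); print(s)
for n in ['scene','top','wrist']:
    d=ctrl.get_image(n); save(n+'0',d['frame']); np.save(f'pics/{n}0.npy',d,allow_pickle=True); print(n,{k:(np.round(v,4).tolist() if k!='frame' else 0) for k,v in d.items()})
E
```

```text
pics
{'time': 0.0, 'qpos': array([ 1.22259086e+00,  1.31172447e-01,  1.48930507e+00,  4.33340386e-06,
        1.52297792e+00, -8.53960747e-02]), 'qvel': array([-0.0002101 ,  0.00068157, -0.00137913, -0.00145507,  0.00025159,
        0.00026848]), 'joint_torque': array([-2.33260354e-03, -5.59837425e+01, -4.91757274e+01,  7.67346891e-02,
        3.54565296e-02, -1.50091469e-04]), 'eef_pos': array([0.1556587 , 0.57887462, 0.22556653]), 'tool_rot': array([ 1.31026904e-01,  9.91378375e-01, -9.09122012e-04, -2.02461582e-04]), 'ft_force': array([-0.90390839,  0.04803325,  0.01034292]), 'ft_torque': array([-0.02733763,  0.02156308,  0.05664726]), 'grip_width': 0.09275716253750256}
scene {'frame': 0, 'fx': 466.0101, 'fy': 466.0101, 'cx': 284.804, 'cy': 214.064, 'k1': -0.114, 'view': [[0.0195, 0.9997, -0.0129, 0.0337], [-0.8199, 0.0234, 0.5721, 0.3929], [0.5722, -0.0006, 0.8201, -1.4837], [0.0, 0.0, 0.0, 1.0]]}
top {'frame': 0, 'fx': 420.6556, 'fy': 420.6556, 'cx': 283.0458, 'cy': 207.6135, 'k1': -0.0789, 'view': [[-0.0151, -0.9997, -0.0179, -0.0381], [0.9808, -0.0183, 0.194, -0.584], [-0.1943, -0.0146, 0.9808, -0.8486], [0.0, 0.0, 0.0, 1.0]]}
wrist {'frame': 0, 'fx': 332.7892, 'fy': 332.7892, 'cx': 277.3282, 'cy': 214.6095, 'k1': -0.0792, 'mount': [[0.0017, 0.9542, 0.299, 0.0831], [1.0, -0.0018, -0.0, -0.0003], [0.0005, 0.299, -0.9542, -0.158], [0.0, 0.0, 0.0, 1.0]]}
```

View pics/scene0.png

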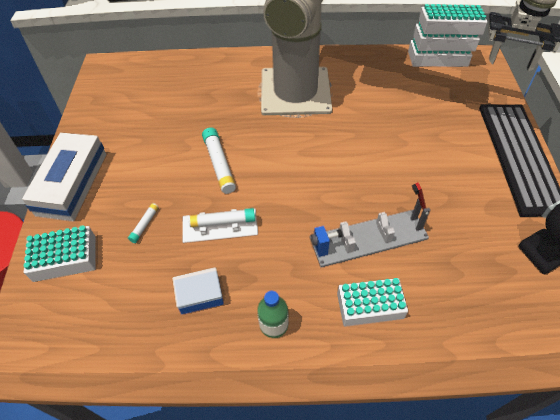

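View pics/top0.png

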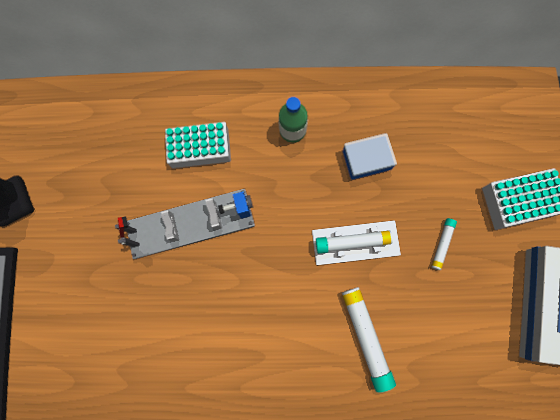

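View pics/wrist0.png

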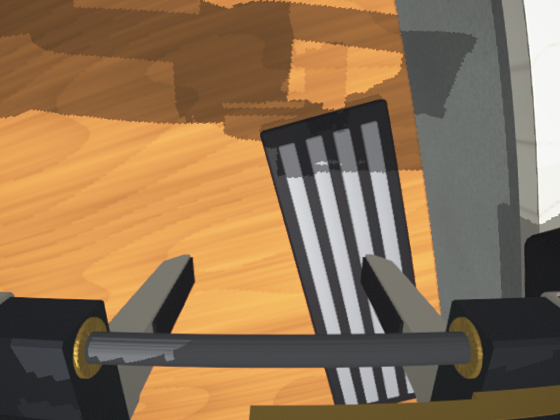

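The scene image shows three capped tubes. In the top view they are the one in the tray (355,242), a large one on the table (368,340) and a small one (444,244). The middle-sized one is the tube in the tray. The cradle is at (190,225), with its blue stop at (242,204) and the red clamp at (123,230).

```bash
cat >> h.py <<'E'
def undist(d,uv):
    uv=np.atleast_2d(np.array(uv,float))
    xd=(uv-[d['cx'],d['cy']])/[d['fx'],d['fy']]
    K=d['k1']; x=xd.copy()
    for _ in range(30): x=xd/(1+K*(x**2).sum(1,keepdims=True))
    return x
def cam(d,st=None):
    if 'view' in d: M=np.linalg.inv(np.array(d['view']))
    else:
        T=np.eye(4);T[:3,:3]=R.from_quat(st['tool_rot']).as_matrix();T[:3,3]=st['eef_pos'];M=T@np.array(d['mount'])
    return M
def rays(d,uv,st=None):
    x=undist(d,uv); M=cam(d,st)
    v=np.c_[x[:,0],-x[:,1],-np.ones(len(x))]@M[:3,:3].T
    return M[:3,3],v
def onz(d,uv,z,st=None):
    o,v=rays(d,uv,st); return o+v*((z-o[2])/v[:,2])[:,None]
def proj(d,P,st=None):
    P=np.atleast_2d(P); V=np.linalg.inv(cam(d,st)); c=P@V[:3,:3].T+V[:3,3]
    x=np.c_[c[:,0]/-c[:,2],c[:,1]/c[:,2]]
    x=x*(1+d['k1']*(x**2).sum(1,keepdims=True))
    return x*[d['fx'],d['fy']]+[d['cx'],d['cy']]
def load(n): return np.load(f'pics/{n}.npy',allow_pickle=True).item()
def tri(o1,v1,o2,v2):
    v1=v1/np.linalg.norm(v1);v2=v2/np.linalg.norm(v2)
    A=np.c_[v1,-v2];t=np.linalg.lstsq(A,o2-o1,rcond=None)[0]
    a=o1+v1*t[0];b=o2+v2*t[1];return (a+b)/2,np.linalg.norm(a-b)
def mask(f,name):
    h=cv2.cvtColor(f,cv2.COLOR_RGB2HSV)
    r={'teal':((75,90,50),(95,255,255)),'yellow':((22,150,120),(33,255,255)),'blue':((100,150,50),(125,255,255)),'red':((0,150,60),(4,255,255))}[name]
    m=cv2.inRange(h,r[0],r[1])
    if name=='red': m|=cv2.inRange(h,(174,150,60),(180,255,255))
    return m
def blobs(m,mn=20):
    n,l,s,c=cv2.connectedComponentsWithStats(m)
    return [(c[i].round(1).tolist(),int(s[i,4]),s[i,:4].tolist()) for i in range(1,n) if s[i,4]>=mn]
E
python3 - <<'E'
from h import *
for n in ['top0','scene0']:
    d=load(n);f=d['frame']
    for c in ['teal','yellow','blue','red']:
        b=blobs(mask(f,c),25); print(n,c,[x for x in b if x[1]!=0][:45] if c!='teal' else [x for x in b if x[1]>90])
f=load('top0')['frame']
cv2.imwrite('pics/topc.png',np.vstack([cv2.resize(f[170:280,100:270],None,fx=4,fy=4,interpolation=cv2.INTER_CUBIC)[:,:,::-1]]))
cv2.imwrite('pics/topt.png',cv2.resize(f[200:280,300:420],None,fx=5,fy=5,interpolation=cv2.INTER_CUBIC)[:,:,::-1])
f=load('scene0')['frame']
cv2.imwrite('pics/sc.png',cv2.resize(f[170:280,290:450],None,fx=5,fy=5,interpolation=cv2.INTER_CUBIC)[:,:,::-1])
E
```

```text
top0 teal [([219.9, 137.7], 175, [216, 122, 9, 32]), ([195.0, 140.6], 179, [191, 125, 9, 32]), ([203.3, 139.7], 175, [199, 125, 9, 31]), ([211.6, 138.7], 170, [208, 124, 8, 31]), ([174.2, 143.0], 354, [166, 127, 17, 33]), ([186.7, 141.8], 179, [183, 126, 9, 32]), ([526.5, 179.4], 370, [495, 170, 64, 20]), ([529.3, 187.6], 369, [498, 178, 62, 20]), ([530.2, 196.2], 354, [501, 186, 59, 20]), ([531.3, 204.9], 341, [503, 196, 57, 18]), ([533.1, 213.3], 332, [506, 204, 54, 19]), ([321.6, 244.9], 179, [316, 237, 13, 17]), ([383.7, 382.4], 331, [371, 371, 25, 21])]
top0 yellow [([386.0, 237.1], 106, [381, 231, 10, 14]), ([437.6, 263.8], 46, [433, 261, 10, 7]), ([353.3, 297.2], 182, [344, 290, 19, 15])]
top0 blue [([292.8, 104.5], 169, [286, 97, 14, 16]), ([362.8, 169.6], 123, [344, 149, 48, 30]), ([241.0, 204.5], 290, [233, 191, 17, 27]), ([532.6, 284.4], 358, [528, 247, 10, 82])]
top0 red [([120.6, 225.5], 73, [118, 217, 6, 20])]
scene0 teal [([455.0, 11.4], 761, [425, 4, 61, 16]), ([209.0, 132.8], 122, [202, 128, 17, 14]), ([249.5, 214.8], 121, [245, 208, 10, 14]), ([54.8, 247.1], 1641, [
[... 1163 characters left out ...]
 403, 57, 17]), ([381.4, 411.2], 82, [376, 403, 14, 17]), ([427.4, 406.8], 26, [424, 402, 7, 11]), ([322.1, 412.2], 177, [305, 405, 35, 15]), ([353.7, 412.0], 216, [337, 404, 36, 16]), ([416.7, 411.5], 103, [407, 405, 20, 15]), ([441.6, 412.1], 127, [430, 404, 26, 16]), ([127.7, 412.1], 811, [85, 406, 88, 14]), ([196.2, 413.4], 168, [180, 407, 36, 13]), ([281.9, 412.4], 135, [269, 406, 29, 14]), ([544.4, 415.5], 221, [522, 406, 38, 14]), ([237.9, 414.3], 157, [221, 408, 35, 12]), ([397.9, 415.0], 79, [388, 408, 21, 12]), ([261.8, 414.1], 27, [258, 411, 10, 9]), ([216.4, 416.7], 25, [212, 412, 9, 8])]
scene0 red [([420.1, 195.0], 87, [415, 183, 10, 25]), ([7.5, 239.3], 967, [0, 211, 23, 78])]
```

View pics/topc.png

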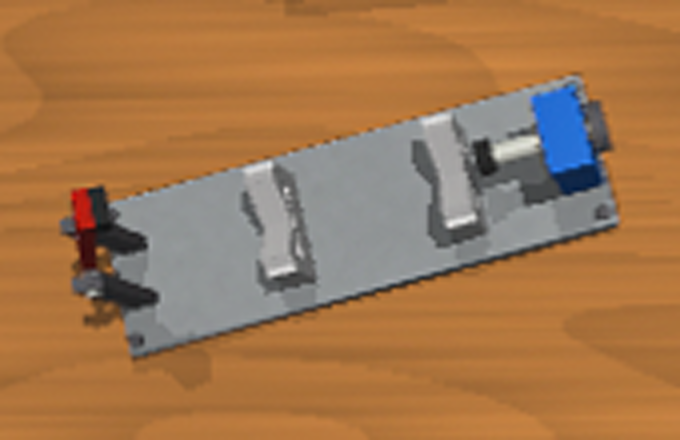

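View pics/topt.png

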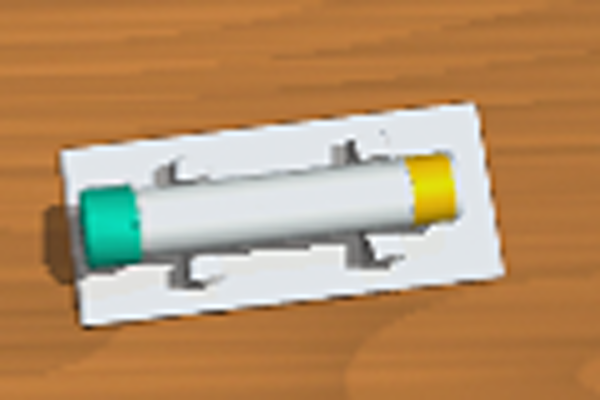

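View pics/sc.png

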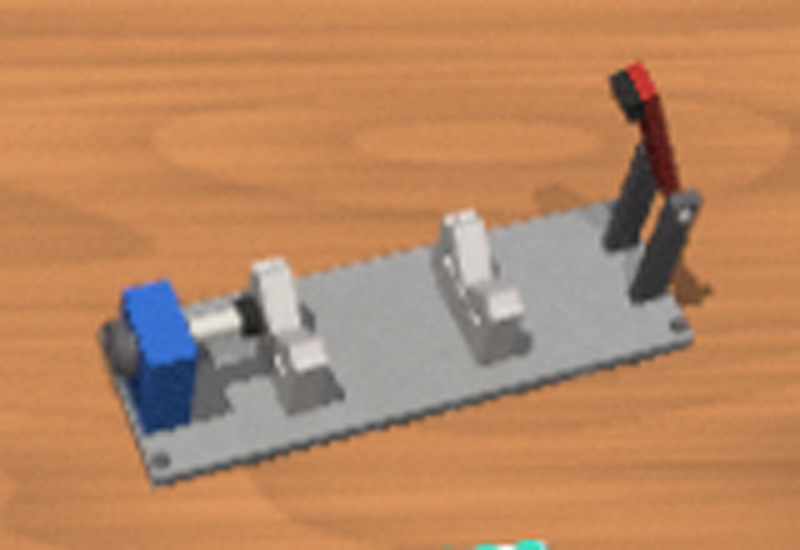

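The crop confirms the tray tube: teal cap at left (320,245), yellow band at right (387,237). In the cradle crop the blue stop is at right, the rod's black tip is next to the right V, and the clamp is at left.

```bash
python3 - <<'E'
from h import *
d=load('top0'); s=load('scene0')
# tube ends
for n,cap in (('top',1),):
    t=onz(d,[321.6,244.9],0.036)[0]; y=onz(d,[386,237.1],0.036)[0]
    print('teal',t,'yel',y,np.linalg.norm(t-y)); u=(y-t)/np.linalg.norm(y-t); print('dir deg',np.degrees(np.arctan2(u[1],u[0])))
def tr(a,b):
    o1,v1=rays(d,a);o2,v2=rays(s,b);return tri(o1,v1[0],o2,v2[0])
print('teal tri',tr([321.6,244.9],[249.5,214.8]),'yel tri',tr([386,237.1],[193.2,220.5]))
# cradle plate edges in top crop (4x, offset 100,170), plate top z=.012
c=np.array([[583,77],[617,222],[135,353],[115,203]])/4+[100,170]
P=onz(d,c,0.012);print(P); print('edges',[np.linalg.norm(P[i]-P[(i+1)%4]).round(4) for i in range(4)])
e=P[1]-P[2]; print('dir',np.degrees(np.arctan2(e[1],e[0])))
E
```

```text
teal [ 0.50356441 -0.12983685  0.036     ] yel [ 0.51785224 -0.27051726  0.036     ] 0.14140409998888778
dir deg -84.20078852356903
teal tri (array([ 0.50348682, -0.13057799,  0.03694896]), np.float64(0.0016214057653286566)) yel tri (array([ 0.51763636, -0.27085681,  0.03801795]), np.float64(0.0015677262128251242))
[[0.63650697 0.03735012 0.012     ]
 [0.55237602 0.01802214 0.012     ]
 [0.48236064 0.2900406  0.012     ]
 [0.56806513 0.30611171 0.012     ]]
edges [np.float64(0.0863), np.float64(0.2809), np.float64(0.0872), np.float64(0.2773)]
dir -75.56583599450488
```

```bash
python3 -m pendant '[{"tx":-0.0326,"ty":-0.0201,"tz":-0.005,"hand":1},{"tx":-0.0326,"ty":-0.0201,"tz":-0.005,"hand":1},{"tx":-0.0326,"ty":-0.0201,"tz":-0.005,"hand":1},{"tx":-0.0326,"ty":-0.0201,"tz":-0.005,"hand":1},{"tx":-0.0326,"ty":-0.0201,"tz":-0.005,"hand":1}]'
python3 -m pendant '[{"tx":-0.0326,"ty":-0.0201,"tz":-0.005,"hand":1},{"tx":-0.0326,"ty":-0.0201,"tz":-0.005,"hand":1},{"tx":-0.0326,"ty":-0.0201,"tz":-0.005,"hand":1},{"tx":-0.0326,"ty":-0.0201,"tz":-0.005,"hand":1},{"tx":-0.0326,"ty":-0.0201,"tz":-0.005,"hand":1}]'
python3 -m pendant '[{"tx":-0.0326,"ty":-0.0201,"tz":-0.005,"hand":1},{"tx":-0.0326,"ty":-0.0201,"tz":-0.005,"hand":1},{"tx":-0.0326,"ty":-0.0201,"tz":-0.005,"hand":1},{"tx":-0.0326,"ty":-0.0201,"tz":-0.005,"hand":1},{"tx":-0.0326,"ty":-0.0201,"tz":-0.005,"hand":1}]'
python3 -m pendant '[{"az":6.73},{"az":6.73},{"az":6.73},{"az":6.73},{"az":6.73}]'
python3 -m pendant '[{"az":6.73},{"az":6.73},{"az":6.73},{"az":6.73},{}]'
cat >> h.py <<'E'
def snap(n):
    st=ctrl.get_state(); d=ctrl.get_image('wrist'); d=dict(d); d['st']=dict(st); np.save(f'pics/{n}.npy',d,allow_pickle=True); save(n,d['frame']); return d
E
python3 - <<'E'
from h import *
d=snap('w1'); print(d['st'])
E
```

```text
{'time': 0.15, 'qpos': array([ 1.22261237e+00,  1.30996102e-01,  1.48901683e+00,  1.35066637e-05,
        1.52304022e+00, -8.53555767e-02]), 'qvel': array([-0.00163562, -0.00256787, -0.00250854, -0.00073227,  0.00160881,
       -0.00049024]), 'joint_torque': array([ 8.72122632e-05, -5.60487878e+01, -4.92327118e+01,  7.67427287e-02,
        3.07453203e-02, -1.31346660e-04]), 'eef_pos': array([0.15568585, 0.57899698, 0.22583016]), 'tool_rot': array([ 1.31036558e-01,  9.91377268e-01, -7.11708011e-04, -1.63646560e-04]), 'ft_force': array([-0.001572  ,  0.78271852, -0.37574839]), 'ft_torque': array([ 0.05365563, -0.00503283,  0.00666867]), 'grip_width': 0.09331939086552446}invalid input at $[0]: expected keys tx, ty, tz, ax, ay, az, hand
invalid input at $[0]: expected keys tx, ty, tz, ax, ay, az, hand
invalid input at $[0]: expected keys tx, ty, tz, ax, ay, az, hand
invalid input at $[0]: expected keys tx, ty, tz, ax, ay, az, hand
invalid input at $[0]: expected keys tx, ty, tz, ax, ay, az, hand
```

View pics/w1.png

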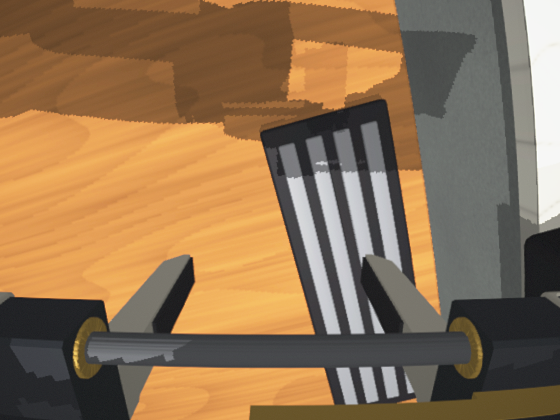

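All seven keys are required and the arm has not moved, so the picture is the same as before: only the black grating and the fingers. I'll retype the moves in full.

```bash
python3 -m pendant '[{"tx":-0.0326,"ty":-0.0201,"tz":-0.005,"ax":0,"ay":0,"az":0,"hand":1},{"tx":-0.0326,"ty":-0.0201,"tz":-0.005,"ax":0,"ay":0,"az":0,"hand":1},{"tx":-0.0326,"ty":-0.0201,"tz":-0.005,"ax":0,"ay":0,"az":0,"hand":1},{"tx":-0.0326,"ty":-0.0201,"tz":-0.005,"ax":0,"ay":0,"az":0,"hand":1},{"tx":-0.0326,"ty":-0.0201,"tz":-0.005,"ax":0,"ay":0,"az":0,"hand":1}]'
python3 -m pendant '[{"tx":-0.0326,"ty":-0.0201,"tz":-0.005,"ax":0,"ay":0,"az":0,"hand":1},{"tx":-0.0326,"ty":-0.0201,"tz":-0.005,"ax":0,"ay":0,"az":0,"hand":1},{"tx":-0.0326,"ty":-0.0201,"tz":-0.005,"ax":0,"ay":0,"az":0,"hand":1},{"tx":-0.0326,"ty":-0.0201,"tz":-0.005,"ax":0,"ay":0,"az":0,"hand":1},{"tx":-0.0326,"ty":-0.0201,"tz":-0.005,"ax":0,"ay":0,"az":0,"hand":1}]'
python3 -m pendant '[{"tx":-0.0326,"ty":-0.0201,"tz":-0.005,"ax":0,"ay":0,"az":0,"hand":1},{"tx":-0.0326,"ty":-0.0201,"tz":-0.005,"ax":0,"ay":0,"az":0,"hand":1},{"tx":-0.0326,"ty":-0.0201,"tz":-0.005,"ax":0,"ay":0,"az":0,"hand":1},{"tx":-0.0326,"ty":-0.0201,"tz":-0.005,"ax":0,"ay":0,"az":0,"hand":1},{"tx":-0.0326,"ty":-0.0201,"tz":-0.005,"ax":0,"ay":0,"az":0,"hand":1}]'
python3 -m pendant '[{"tx":0,"ty":0,"tz":0,"ax":0,"ay":0,"az":6.73,"hand":1},{"tx":0,"ty":0,"tz":0,"ax":0,"ay":0,"az":6.73,"hand":1},{"tx":0,"ty":0,"tz":0,"ax":0,"ay":0,"az":6.73,"hand":1},{"tx":0,"ty":0,"tz":0,"ax":0,"ay":0,"az":6.73,"hand":1},{"tx":0,"ty":0,"tz":0,"ax":0,"ay":0,"az":6.73,"hand":1}]'
python3 -m pendant '[{"tx":0,"ty":0,"tz":0,"ax":0,"ay":0,"az":6.73,"hand":1},{"tx":0,"ty":0,"tz":0,"ax":0,"ay":0,"az":6.73,"hand":1},{"tx":0,"ty":0,"tz":0,"ax":0,"ay":0,"az":6.73,"hand":1},{"tx":0,"ty":0,"tz":0,"ax":0,"ay":0,"az":6.73,"hand":1},{"tx":0,"ty":0,"tz":0,"ax":0,"ay":0,"az":0,"hand":1}]'
python3 - <<'E'
from h import *
d=snap('w2'); print(d['st']['time'],d['st']['eef_pos'],d['st']['tool_rot'])
E
```

```text
time: 0.62
eef_pos: [0.2878, 0.4386, 0.2516]
tool_rot: [0.131, 0.991, -0.0, -0.0]
ft_force: [0.7, -0.0, 0.6]
grip_width: 0.093
time: 1.03
eef_pos: [0.4193, 0.299, 0.2769]
tool_rot: [0.131, 0.991, 0.0, 0.0]
ft_force: [-0.0, 0.7, 0.2]
grip_width: 0.0931
time: 1.45
eef_pos: [0.5507, 0.1595, 0.3018]
tool_rot: [0.131, 0.991, 0.0, -0.0]
ft_force: [0.1, -0.1, 0.5]
grip_width: 0.0929
time: 1.87
eef_pos: [0.5497, 0.161, 0.3013]
tool_rot: [0.415, 0.91, -0.0, -0.0]
ft_force: [0.8, 0.4, -0.3]
grip_width: 0.0933
time: 2.28
eef_pos: [0.5496, 0.1612, 0.3014]
tool_rot: [0.615, 0.788, -0.0, -0.0]
ft_force: [-0.2, 0.1, -0.7]
grip_width: 0.093
2.2833 [0.54962304 0.16120103 0.30135855] [ 6.15359230e-01  7.88246765e-01 -1.74461594e-04 -1.56244896e-04]
```

View pics/w2.png

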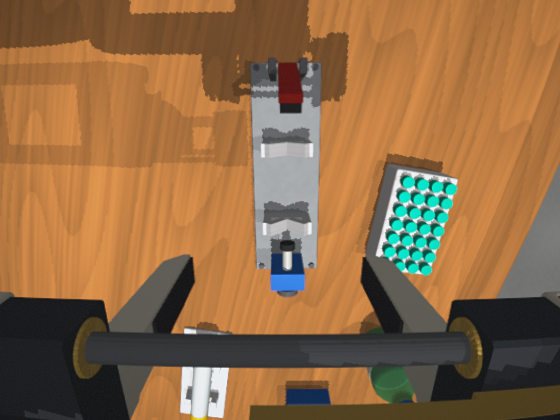

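The wrist view shows the cradle upright: red clamp at (290,85), Vs at about (287,148) and (288,225), rod tip at (288,246), blue stop at (288,270). The rack is at right, clear of the cradle.

```bash
python3 - <<'E'
from h import *
d=load('w2');f=d['frame']
a=cv2.resize(f[55:180,240:335],None,fx=5,fy=4.8,interpolation=cv2.INTER_CUBIC)
cv2.imwrite('pics/w2a.png',cv2.resize(f[55:175,240:340],None,fx=5,fy=5,interpolation=cv2.INTER_CUBIC)[:,:,::-1])
cv2.imwrite('pics/w2b.png',cv2.resize(f[190:305,240:340],None,fx=5,fy=5,interpolation=cv2.INTER_CUBIC)[:,:,::-1])
E
```

```text
(no output)
```

View pics/w2a.png

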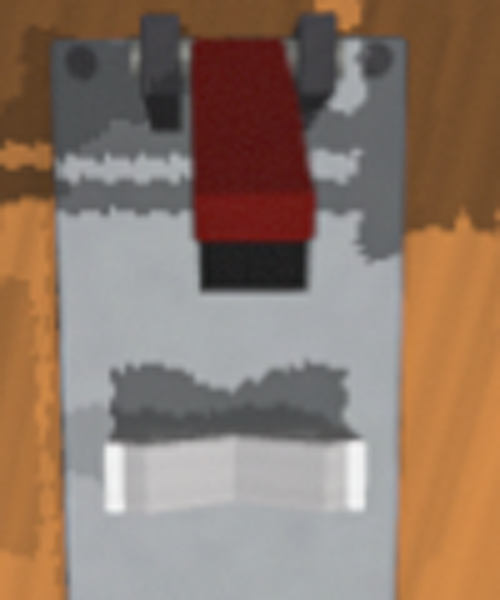

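View pics/w2b.png

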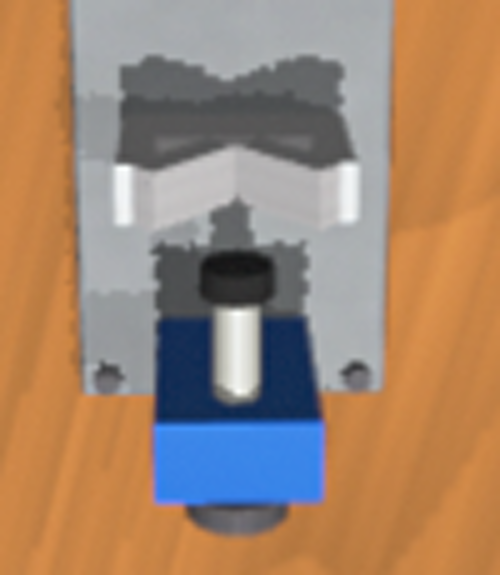

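```bash
python3 - <<'E'
from h import *
d=load('w2');st=d['st']
A=lambda p:np.array(p)/5+[240,55]-0.4
B=lambda p:np.array(p)/5+[240,190]-0.4
V1=A([[104,477],[366,476]]);V2=B([[113,195],[360,193.5]])
V1e=A([[104,441],[104,513],[366,441],[366,511]])
for z in (.062,.067,.072):
    a=onz(d,V1,z,st);b=onz(d,V2,z,st)
    m1=a.mean(0);m2=b.mean(0);u=(m2-m1)/np.linalg.norm(m2-m1)
    e=onz(d,V1e,z,st)
    print(z,'w',np.linalg.norm(a[0]-a[1]),np.linalg.norm(b[0]-b[1]),'sp',np.linalg.norm(m2-m1),'mid',(m1+m2)/2,'dir',np.degrees(np.arctan2(u[1],u[0])),'len',np.linalg.norm(e[0]-e[1]))
# plate edges z=.012
c=np.r_[A([[52,40],[407,40]]),B([[84,394],[384,390]])]
P=onz(d,c,.012,st);print(P,np.linalg.norm(P[0]-P[2]),np.linalg.norm(P[1]-P[3]),np.linalg.norm(P[0]-P[1]))
u=(P[2]+P[3]-P[0]-P[1]);print('plate dir',np.degrees(np.arctan2(u[1],u[0])))
# tube from wrist pieces
E
```

```text
0.062 w 0.06201538586519861 0.06268538282871686 sp 0.09868164162398489 mid [0.56374366 0.15382128 0.062     ] dir -75.17831906921604 len 0.016934594857592355
0.067 w 0.06123501903916506 0.061896585136752495 sp 0.09743988720469801 mid [0.56331976 0.15493271 0.067     ] dir -75.17831906921599 len 0.01672149941595616
0.072 w 0.060454652213131496 0.061107787444788224 sp 0.09619813278541106 mid [0.56289585 0.15604415 0.072     ] dir -75.17831906921609 len 0.016508403974319963
[[0.48197691 0.29077257 0.012     ]
 [0.56814638 0.3126325  0.012     ]
 [0.55416975 0.01676718 0.012     ]
 [0.64042419 0.03984421 0.012     ]] 0.28335623786144065 0.2822012297962346 0.08889901331041042
plate dir -75.19985009478604
```

```bash
python3 -m pendant '[{"tx":-0.035,"ty":-0.0127,"tz":0.008,"ax":0,"ay":0,"az":0,"hand":1},{"tx":-0.035,"ty":-0.0127,"tz":0.008,"ax":0,"ay":0,"az":0,"hand":1},{"tx":-0.035,"ty":-0.0127,"tz":0.008,"ax":0,"ay":0,"az":0,"hand":1},{"tx":-0.035,"ty":-0.0127,"tz":0.008,"ax":0,"ay":0,"az":0,"hand":1},{"tx":-0.035,"ty":-0.0127,"tz":0.008,"ax":0,"ay":0,"az":0,"hand":1}]' >/dev/null
python3 -m pendant '[{"tx":-0.035,"ty":-0.0127,"tz":0.008,"ax":0,"ay":0,"az":0,"hand":1},{"tx":-0.035,"ty":-0.0127,"tz":0.008,"ax":0,"ay":0,"az":0,"hand":1},{"tx":-0.035,"ty":-0.0127,"tz":0.008,"ax":0,"ay":0,"az":0,"hand":1},{"tx":-0.035,"ty":-0.0127,"tz":0.008,"ax":0,"ay":0,"az":0,"hand":1},{"tx":-0.035,"ty":-0.0127,"tz":0.008,"ax":0,"ay":0,"az":0,"hand":1}]' 
python3 -m pendant '[{"tx":0,"ty":0,"tz":0,"ax":0,"ay":0,"az":4.15,"hand":1},{"tx":0,"ty":0,"tz":0,"ax":0,"ay":0,"az":4.15,"hand":1},{"tx":0,"ty":0,"tz":0,"ax":0,"ay":0,"az":0,"hand":1}]'
python3 - <<'E'
from h import *
d=snap('w3');st=d['st'];f=d['frame']; print(st['eef_pos'],st['tool_rot'])
bt=[b for b in blobs(mask(f,'teal'),80)];by=blobs(mask(f,'yellow'),60);print(bt,by)
E
```

```text
time: 3.17
eef_pos: [0.513, -0.2111, 0.2213]
tool_rot: [0.611, 0.792, 0.0, 0.0]
ft_force: [0.4, 0.6, -0.1]
grip_width: 0.093
time: 3.42
eef_pos: [0.5131, -0.2102, 0.2212]
tool_rot: [0.669, 0.743, -0.0, -0.0]
ft_force: [0.9, 0.0, -0.6]
grip_width: 0.0928
[ 0.5131167  -0.21019389  0.22115784] [ 6.69007874e-01  7.43255194e-01 -7.56149443e-05 -4.19280502e-04]
[([276.2, 115.9], 844, [259, 104, 35, 26]), ([13.0, 203.7], 888, [0, 180, 39, 43])] [([162.8, 167.8], 748, [150, 149, 30, 38]), ([275.9, 249.2], 368, [263, 240, 26, 18]), ([221.0, 318.9], 128, [214, 311, 14, 16])]
```

View pics/w3.png

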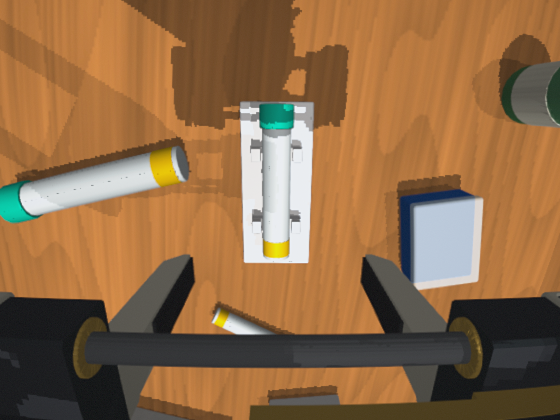

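The tray tube is straight in the wrist view: teal cap (276,116), yellow band (276,249), saddles at rows 150 and 219. The large tube at left and the small one at bottom are the decoys.

```bash
python3 - <<'E'
from h import *
d=load('w3');st=d['st'];f=d['frame']
RR=R.from_quat(st['tool_rot']).as_matrix()
t=onz(d,[276.2,115.9],.038,st)[0];y=onz(d,[275.9,249.2],.036,st)[0]
u=y-t;u/=np.linalg.norm(u)
print('t',t,'y',y,'len',np.linalg.norm(y-t),'dir',np.degrees(np.arctan2(u[1],u[0])))
m=mask(f,'teal');ys,xs=np.where(m[100:135,255:300]);print('teal rows',ys.min()+100,ys.max()+100)
m=mask(f,'yellow');ys,xs=np.where(m[235:262,255:300]);print('yellow rows',ys.min()+235,ys.max()+235)
e=onz(d,[[276,129.5],[276,239.5],[276,258]],.049,st);print('cap/body edge, yellow start, base on top line',e, [np.linalg.norm(e[1]-e[0]),np.linalg.norm(e[2]-e[0])])
# tool axis coordinate of t and y
for p in (t,y,e[0],e[1]): print('tool coords',(RR.T@(p-st['eef_pos'])).round(4))
E
```

```text
t [ 0.50407649 -0.13209695  0.038     ] y [ 0.51888888 -0.27485653  0.036     ] len 0.1435399112615905 dir -84.07632526795871
teal rows 104 129
yellow rows 240 257
cap/body edge, yellow start, base on top line [[ 0.50526916 -0.1446662   0.049     ]
 [ 0.51729481 -0.2581053   0.049     ]
 [ 0.51956767 -0.2795688   0.049     ]] [np.float64(0.11407474007450012), np.float64(0.13565824378261737)]
tool coords [ 0.0785 -0.0007  0.1832]
tool coords [-0.065  -0.0009  0.1851]
tool coords [ 0.0659 -0.0008  0.1722]
tool coords [-0.0482 -0.0008  0.1721]
```

```bash
python3 -m pendant '[{"tx":0,"ty":-0.0008,"tz":0,"ax":0,"ay":5,"az":0,"hand":1},{"tx":0,"ty":0,"tz":0,"ax":0,"ay":5,"az":0,"hand":1},{"tx":-0.0054,"ty":0,"tz":0.0325,"ax":0,"ay":0,"az":0,"hand":1},{"tx":-0.0054,"ty":0,"tz":0.0325,"ax":0,"ay":0,"az":0,"hand":1},{"tx":-0.0054,"ty":0,"tz":0.0325,"ax":0,"ay":0,"az":0,"hand":1}]' 
python3 -m pendant '[{"tx":-0.0054,"ty":0,"tz":0.0325,"ax":0,"ay":0,"az":0,"hand":1},{"tx":0,"ty":0,"tz":0,"ax":0,"ay":0,"az":0,"hand":1}]'
python3 - <<'E'
from h import *
d=snap('w4');st=d['st']; print(st['time'],st['eef_pos'],R.from_quat(st['tool_rot']).as_matrix().round(3).tolist())
E
```

```text
time: 3.88
eef_pos: [0.5134, -0.2088, 0.1224]
tool_rot: [0.664, 0.743, 0.059, -0.064]
ft_force: [-0.2, 0.1, -1.0]
grip_width: 0.0928
time: 4.05
eef_pos: [0.5085, -0.205, 0.0828]
tool_rot: [0.664, 0.742, 0.057, -0.07]
ft_force: [-0.1, 1.6, -0.6]
grip_width: 0.093
4.05 [ 0.50850283 -0.20501468  0.08278366] [[-0.108, 0.994, -0.028], [0.978, 0.112, 0.178], [0.18, -0.008, -0.984]]
```

View pics/w4.png

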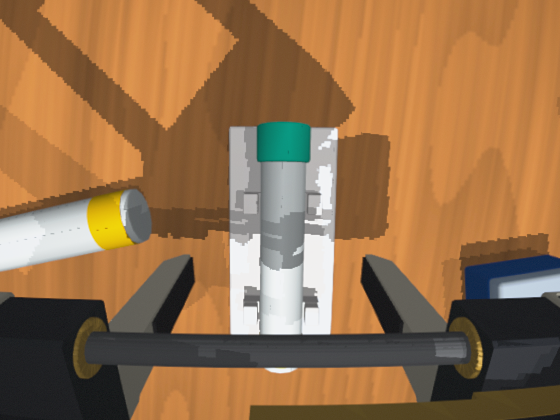

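Fingers are straddling the tube body (282,250) with the saddles at (282,305) and (282,205). The pose reads a few mm off, so I'll let it settle before going on.

```bash
python3 -m pendant '[{"tx":0,"ty":0,"tz":0,"ax":0,"ay":0,"az":0,"hand":1},{"tx":0,"ty":0,"tz":0,"ax":0,"ay":0,"az":0,"hand":1},{"tx":0,"ty":0,"tz":0,"ax":0,"ay":0,"az":0,"hand":1}]'
python3 - <<'E'
from h import *
d=snap('w5');st=d['st'];f=d['frame']
RR=R.from_quat(st['tool_rot']).as_matrix();print(st['qpos'],np.abs(st['qvel']).max(),st['eef_pos'],RR.round(3).tolist())
bt=blobs(mask(f,'teal'),80);print(bt)
m=mask(f,'teal');print(np.where(m[:,280])[0][[0,-1]])
e=onz(d,[[280,161.5]],.050,st)[0];print('cap edge top',e)
# body centreline rows
g=f.astype(int)
for r in (180,190,285):
    row=g[r,230:345];print(r,[int(v.sum()) for v in row[20:85:2]])
E
```

```text
time: 4.35
eef_pos: [0.5145, -0.2091, 0.0929]
tool_rot: [0.666, 0.741, 0.059, -0.062]
ft_force: [0.3, -0.3, 0.7]
grip_width: 0.0928
[-0.56933545  0.20214272  1.66930463  0.13857998  1.37692819 -0.7109976 ] 0.008195847719415731 [ 0.51454694 -0.20907874  0.09292978] [[-0.106, 0.994, -0.014], [0.98, 0.107, 0.17], [0.171, 0.004, -0.985]]
[([273.0, 135.0], 1898, [248, 116, 51, 39])]
[116 153]
cap edge top [ 0.51041485 -0.14855877  0.05      ]
180 [424, 317, 362, 396, 420, 444, 465, 480, 495, 511, 530, 539, 540, 537, 527, 526, 526, 513, 499, 486, 475, 436, 425, 546, 546, 545, 546, 545, 542, 544, 733, 729, 729]
190 [361, 323, 363, 399, 423, 444, 468, 481, 496, 511, 527, 464, 540, 533, 531, 522, 521, 513, 498, 487, 470, 433, 397, 397, 486, 549, 546, 545, 548, 549, 543, 734, 729]
285 [293, 374, 528, 626, 665, 692, 711, 723, 728, 729, 729, 729, 729, 714, 703, 690, 676, 659, 635, 598, 541, 428, 293, 296, 298, 297, 297, 294, 293, 655, 721, 720, 724]
```

```bash
python3 - <<'E'
from h import *
d=load('w5');st=d['st']
RR=R.from_quat(st['tool_rot']).as_matrix()
p=onz(d,[[273,135],[273.2,180],[272.2,285]],.036,st);print(p)
e=onz(d,[[273,154]],.0505,st)[0]; print('edge',e)
u=np.array([0.1030,-0.9947,0]); print('centre',e+0.068*u)
u2=p[2]-p[1];print(np.degrees(np.arctan2(u2[1],u2[0])))
t=st['eef_pos']-0.011*RR[:,2];print('grasp pt',t,'yaw_y',np.degrees(np.arctan2(RR[1,1],RR[0,1])))
for q in p: print('toolc',RR.T@(q-t))
E
```

```text
[[ 0.50394264 -0.13118518  0.036     ]
 [ 0.50730784 -0.16106332  0.036     ]
 [ 0.51454166 -0.23488718  0.036     ]]
edge [ 0.50551066 -0.1443908   0.0505    ]
centre [ 0.51251466 -0.2120304   0.0505    ]
-84.40358742260086
grasp pt [ 0.5147048  -0.21095006  0.10376829] yaw_y 6.147878318442068
toolc [ 0.0677131  -0.00242955  0.08049742]
toolc [ 0.03808747 -0.0022835   0.07536626]
toolc [-0.03499765 -0.00299744  0.06270353]
```

```bash
python3 -m pendant '[{"tx":-0.003,"ty":-0.0014,"tz":0.0172,"ax":0,"ay":0,"az":0,"hand":1},{"tx":-0.003,"ty":-0.0014,"tz":0.0172,"ax":0,"ay":0,"az":0,"hand":1},{"tx":-0.003,"ty":0,"tz":0.0172,"ax":0,"ay":0,"az":0,"hand":1},{"tx":-0.003,"ty":0,"tz":0.0172,"ax":0,"ay":0,"az":0,"hand":1},{"tx":0,"ty":0,"tz":0,"ax":0,"ay":0,"az":0,"hand":1}]' 
python3 -m pendant '[{"tx":0,"ty":0,"tz":0,"ax":0,"ay":0,"az":0,"hand":0.2},{"tx":0,"ty":0,"tz":0,"ax":0,"ay":0,"az":0,"hand":0.0},{"tx":0,"ty":0,"tz":0,"ax":0,"ay":0,"az":0,"hand":-0.2},{"tx":0,"ty":0,"tz":0,"ax":0,"ay":0,"az":0,"hand":-0.2},{"tx":0,"ty":0,"tz":0,"ax":0,"ay":0,"az":0,"hand":-0.2}]' 25
```

```text
time: 4.82
eef_pos: [0.5084, -0.2075, 0.0179]
tool_rot: [0.666, 0.741, 0.058, -0.066]
ft_force: [-0.8, -0.2, -0.8]
grip_width: 0.0928
time: 5.23
eef_pos: [0.5106, -0.2087, 0.0212]
tool_rot: [0.666, 0.741, 0.058, -0.064]
ft_force: [-0.0, 0.0, 0.1]
grip_width: 0.0643
```

```bash
python3 -m pendant '[{"tx":0,"ty":0.0008,"tz":0,"ax":0,"ay":0,"az":0,"hand":-0.3},{"tx":0,"ty":0,"tz":0,"ax":0,"ay":0,"az":0,"hand":-0.5},{"tx":0,"ty":0,"tz":0,"ax":0,"ay":0,"az":0,"hand":-0.7},{"tx":0,"ty":0,"tz":0,"ax":0,"ay":0,"az":0,"hand":-1},{"tx":0,"ty":0,"tz":0,"ax":0,"ay":0,"az":0,"hand":-1}]' 25
python3 -m pendant '[{"tx":0,"ty":0,"tz":0,"ax":0,"ay":0,"az":0,"hand":-1},{"tx":0,"ty":0,"tz":0,"ax":0,"ay":0,"az":0,"hand":-1}]' 25
python3 - <<'E'
from h import *
d=snap('w6');print(d['st']['ft_force'],d['st']['eef_pos'],d['st']['grip_width'])
E
```

```text
time: 5.65
eef_pos: [0.5106, -0.2082, 0.02]
tool_rot: [0.666, 0.741, 0.058, -0.065]
ft_force: [2.2, 0.5, 0.3]
grip_width: 0.0307
time: 5.82
eef_pos: [0.5107, -0.2082, 0.02]
tool_rot: [0.666, 0.741, 0.058, -0.065]
ft_force: [1.0, -0.9, -0.4]
grip_width: 0.0293
[ 0.98872779 -0.88608532 -0.39013457] [ 0.51067053 -0.20820113  0.01997611] 0.029309802734667854
```

View pics/w6.png

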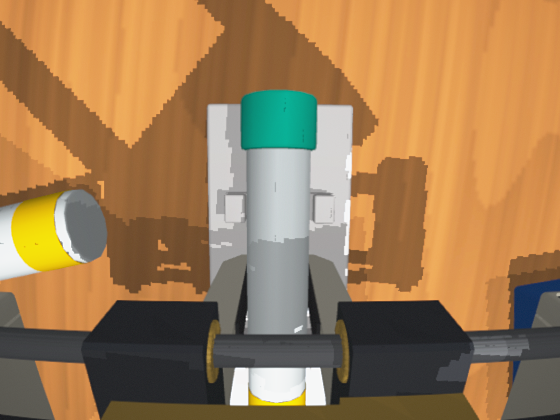

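The tube is gripped at 29.3 mm. Its body runs between the fingers at col 279, and the cap edge is at about (279,150).

```bash
python3 - <<'E'
from h import *
d=load('w6');st=d['st'];f=d['frame']
RR=R.from_quat(st['tool_rot']).as_matrix();print(RR.round(4).tolist())
m=mask(f,'teal');ys=np.where(m[:,279])[0];print(ys[0],ys[-1])
# cap edge: ring of cap r=17.5 at top -> z=.034+.0175=.0515
e=onz(d,[[279,ys[-1]+.5]],.0515,st)[0]
e2=onz(d,[[279,ys[0]]],.0515,st)[0]
u=np.array([0.1030,-0.9947,0])
c=e+.068*u; c[2]=.034; c2=e2+.092*u; c2[2]=.034
g=st['eef_pos']-.011*RR[:,2]
print('edge',e,'c',c,c2,'grasp',g,'tool off from grasp',RR.T@(c-g),RR.T@(c2-g))
E
```

```text
[[-0.1042, 0.9944, -0.0184], [0.9793, 0.1058, 0.1727], [0.1737, 0.0, -0.9848]]
90 147
edge [ 0.50510221 -0.14411093  0.0515    ] c [ 0.51210621 -0.21175053  0.034     ] [ 0.51208725 -0.21266511  0.034     ] grasp [ 0.51087248 -0.21010075  0.03080896] tool off from grasp [-0.00118993  0.00105237 -0.00345011] [-0.00208359  0.00093678 -0.0036077 ]
```

```bash
cat >> h.py <<'E'
CO=np.array([0.5635,0.1543,0.]);CU=np.array([np.cos(np.radians(-75.2)),np.sin(np.radians(-75.2)),0]);CV=np.array([-CU[1],CU[0],0])
def cr(x,y,z): return CO+CU*x+CV*y+np.array([0,0,z])
def tocr(p): q=np.asarray(p)-CO; return np.array([q@CU,q@CV,q[2]])
def armpt(th,a,off): return cr(-.140+a*np.cos(th)-off*np.sin(th),0,.089+a*np.sin(th)+off*np.cos(th))
E
python3 - <<'E'
from h import *
d=load('w2');st=d['st'];T=load('top0')
for th in (1.1,1.2,1.25,1.3,1.35,1.4,1.45):
    print(th,proj(d,[armpt(th,.098,.004),armpt(th,.098,-.004)],st).round(1).tolist(),proj(T,[armpt(th,.098,.0)]).round(1).tolist())
print(proj(d,[cr(-.132,0,.012),cr(-.14,0,.089),cr(-.1425,0,.012)],st))
E
python3 -m pendant '[{"tx":0.002,"ty":0,"tz":-0.0115,"ax":0,"ay":0,"az":0,"hand":-1},{"tx":0.005,"ty":0,"tz":-0.03,"ax":0,"ay":0,"az":0,"hand":-1},{"tx":0.0053,"ty":0,"tz":-0.03,"ax":0,"ay":0,"az":0,"hand":-1},{"tx":0.0053,"ty":0,"tz":-0.03,"ax":0,"ay":0,"az":0,"hand":-1},{"tx":0.0053,"ty":0,"tz":-0.03,"ax":0,"ay":0,"az":0,"hand":-1}]'
python3 -m pendant '[{"tx":0.0053,"ty":0,"tz":-0.03,"ax":0,"ay":0,"az":0,"hand":-1},{"tx":0.0053,"ty":0,"tz":-0.03,"ax":0,"ay":0,"az":0,"hand":-1},{"tx":0,"ty":0,"tz":0,"ax":0,"ay":0,"az":0,"hand":-1},{"tx":0,"ty":0,"tz":0,"ax":0,"ay":0,"az":0,"hand":-1}]'
```

```text
1.1 [[289.9, 103.6], [289.8, 112.6]] [[126.0, 221.1]]
1.2 [[290.0, 91.6], [289.9, 101.4]] [[120.7, 222.1]]
1.25 [[290.1, 85.2], [290.0, 95.5]] [[118.0, 222.6]]
1.3 [[290.1, 78.7], [290.1, 89.3]] [[115.3, 223.1]]
1.35 [[290.2, 72.1], [290.1, 82.9]] [[112.6, 223.7]]
1.4 [[290.2, 65.3], [290.1, 76.3]] [[110.0, 224.3]]
1.45 [[290.2, 58.5], [290.2, 69.6]] [[107.3, 224.9]]
[[285.22510883  79.46105956]
 [286.78126515  64.68223759]
 [285.17455112  70.71843107]]
time: 6.28
eef_pos: [0.5102, -0.2083, 0.1554]
tool_rot: [0.666, 0.741, 0.058, -0.065]
ft_force: [1.3, -0.2, -2.5]
grip_width: 0.0293
time: 6.62
eef_pos: [0.5118, -0.2093, 0.2175]
tool_rot: [0.666, 0.741, 0.059, -0.062]
ft_force: [0.2, 0.0, -2.9]
grip_width: 0.0295
```

```bash
python3 -m pendant '[{"tx":0.02,"ty":0.0052,"tz":0.0035,"ax":0,"ay":0,"az":0,"hand":-1},{"tx":0.034,"ty":0.0092,"tz":0.006,"ax":0,"ay":0,"az":0,"hand":-1},{"tx":0.034,"ty":0.0092,"tz":0.006,"ax":0,"ay":0,"az":0,"hand":-1},{"tx":0.034,"ty":0.0092,"tz":0.006,"ax":0,"ay":0,"az":0,"hand":-1},{"tx":0.034,"ty":0.0092,"tz":0.006,"ax":0,"ay":0,"az":0,"hand":-1}]'
python3 -m pendant '[{"tx":0.034,"ty":0.0092,"tz":0.006,"ax":0,"ay":0,"az":0,"hand":-1},{"tx":0.034,"ty":0.0092,"tz":0.006,"ax":0,"ay":0,"az":0,"hand":-1},{"tx":0.034,"ty":0.0092,"tz":0.006,"ax":0,"ay":0,"az":0,"hand":-1},{"tx":0.034,"ty":0.0092,"tz":0.006,"ax":0,"ay":0,"az":0,"hand":-1},{"tx":0.034,"ty":0.0092,"tz":0.006,"ax":0.76,"ay":0,"az":-4.31,"hand":-1}]'
python3 -m pendant '[{"tx":0.014,"ty":0.0037,"tz":0.0025,"ax":0.76,"ay":0,"az":-4.31,"hand":-1},{"tx":0,"ty":0,"tz":0,"ax":0,"ay":0,"az":0,"hand":-1},{"tx":0,"ty":0,"tz":0,"ax":0,"ay":0,"az":0,"hand":-1},{"tx":0,"ty":0,"tz":0,"ax":0,"ay":0,"az":0,"hand":-1}]'
cat >> h.py <<'E'
CT=np.array([-.0016,0,-.0145])
def rep(st=None):
    st=st or ctrl.get_state(); RR=R.from_quat(st['tool_rot']).as_matrix()
    tc=tocr(st['eef_pos']+RR@CT)
    F=st['ft_force']; 
    print('t',st['time'],'TCP cr',(tocr(st['eef_pos'])*1e3).round(1),'tube est',(tc*1e3).round(1),'yaw_y',np.degrees(np.arctan2(RR[1,1],RR[0,1])).round(2),'pitch x_t.z',RR[2,0].round(4),'roll',RR[2,1].round(4),'F cr',np.round([F@CU,F@CV,F[2]],2),'w',st['grip_width'].round(4))
    return RR
E
python3 - <<'E'
from h import *
rep(); d=snap('w7')
E
```

```text
time: 7.03
eef_pos: [0.5344, -0.0448, 0.2123]
tool_rot: [0.666, 0.74, 0.057, -0.066]
ft_force: [1.1, 0.6, -2.3]
grip_width: 0.0297
time: 7.45
eef_pos: [0.5617, 0.1316, 0.2124]
tool_rot: [0.638, 0.765, 0.055, -0.068]
ft_force: [0.5, 0.4, -1.5]
grip_width: 0.0291
time: 7.78
eef_pos: [0.5634, 0.1439, 0.2129]
tool_rot: [0.608, 0.789, 0.052, -0.07]
ft_force: [0.0, 0.5, -2.4]
grip_width: 0.029Traceback (most recent call last):
  File "<stdin>", line 2, in <module>
  File "h.py", line 52, in rep
    print('t',st['time'],'TCP cr',(tocr(st['eef_pos'])*1e3).round(1),'tube est',(tc*1e3).round(1),'yaw_y',np.degrees(np.arctan2(RR[1,1],RR[0,1])).round(2),'pitch x_t.z',RR[2,0].round(4),'roll',RR[2,1].round(4),'F cr',np.round([F@CU,F@CV,F[2]],2),'w',st['grip_width'].round(4))
                                                                                                                                                                                                                                                          ^^^^^^^^^^^^^^^^^^^^^^
AttributeError: 'float' object has no attribute 'round'
```

```bash
sed -i "s/st\['grip_width'\].round(4)/round(st['grip_width'],4)/" h.py
python3 - <<'E'
from h import *
d=snap('w7'); rep(); T=ctrl.get_image('top'); np.save('pics/top1.npy',T,allow_pickle=True); save('top1',T['frame'])
E
```

```text
t 7.8333 TCP cr [ 10.5  -2.6 213.3] tube est [ 14.6  -2.6 227.3] yaw_y 14.68 pitch x_t.z 0.1735 roll -0.002 F cr [ 0.22 -0.14 -2.39] w 0.0294
```

View pics/w7.png

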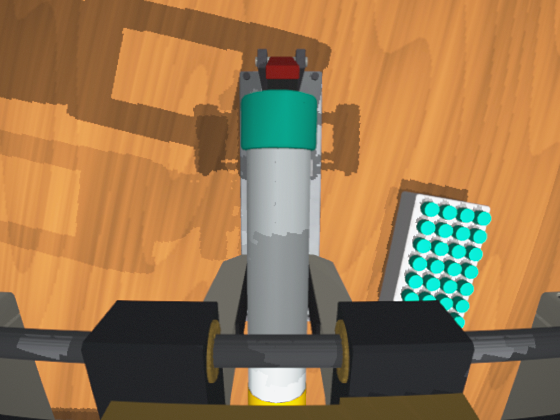

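```bash
python3 -m pendant '[{"tx":-0.0041,"ty":0.0013,"tz":0.023,"ax":0,"ay":0,"az":-0.1,"hand":-1},{"tx":-0.0041,"ty":0.0013,"tz":0.023,"ax":0,"ay":0,"az":0,"hand":-1},{"tx":-0.0041,"ty":0,"tz":0.023,"ax":0,"ay":0,"az":0,"hand":-1},{"tx":-0.0041,"ty":0,"tz":0.023,"ax":0,"ay":0,"az":0,"hand":-1},{"tx":-0.003,"ty":0,"tz":0.017,"ax":0,"ay":0,"az":0,"hand":-1}]'
python3 -m pendant '[{"tx":-0.0011,"ty":0,"tz":0.006,"ax":0,"ay":0,"az":0,"hand":-1},{"tx":0,"ty":0,"tz":0,"ax":0,"ay":0,"az":0,"hand":-1},{"tx":0,"ty":0,"tz":0,"ax":0,"ay":0,"az":0,"hand":-1},{"tx":0,"ty":0,"tz":0,"ax":0,"ay":0,"az":0,"hand":-1}]'
python3 - <<'E'
from h import *
rep(); d=snap('w8');T=ctrl.get_image('top'); np.save('pics/top1.npy',T,allow_pickle=True); save('top1',T['frame'])
f=ctrl.get_image('scene'); save('sc1',f['frame'])
cv2.imwrite('pics/sc1c.png',cv2.resize(f['frame'][130:280,270:450],None,fx=4,fy=4,interpolation=cv2.INTER_CUBIC)[:,:,::-1])
E
```

```text
time: 8.3
eef_pos: [0.5659, 0.1436, 0.1014]
tool_rot: [0.608, 0.789, 0.053, -0.07]
ft_force: [-0.3, -0.3, -2.3]
grip_width: 0.0294
time: 8.63
eef_pos: [0.5681, 0.1448, 0.0994]
tool_rot: [0.607, 0.79, 0.054, -0.068]
ft_force: [-0.2, 0.0, -1.2]
grip_width: 0.0295
t 8.6333 TCP cr [10.3  2.  99.4] tube est [ 14.4   2.  113.4] yaw_y 14.87 pitch x_t.z 0.1732 roll 0.0029 F cr [-0.11 -0.21 -1.19] w 0.0295
```

View pics/w8.png

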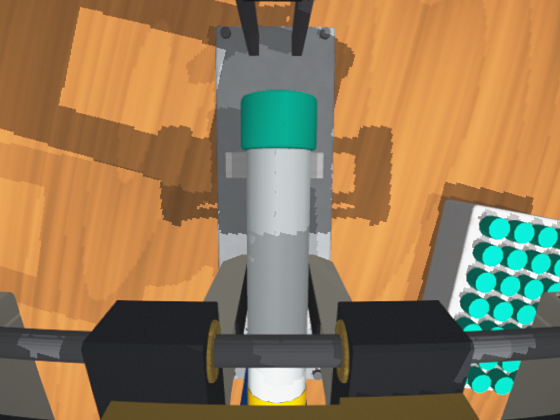

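View pics/sc1c.png

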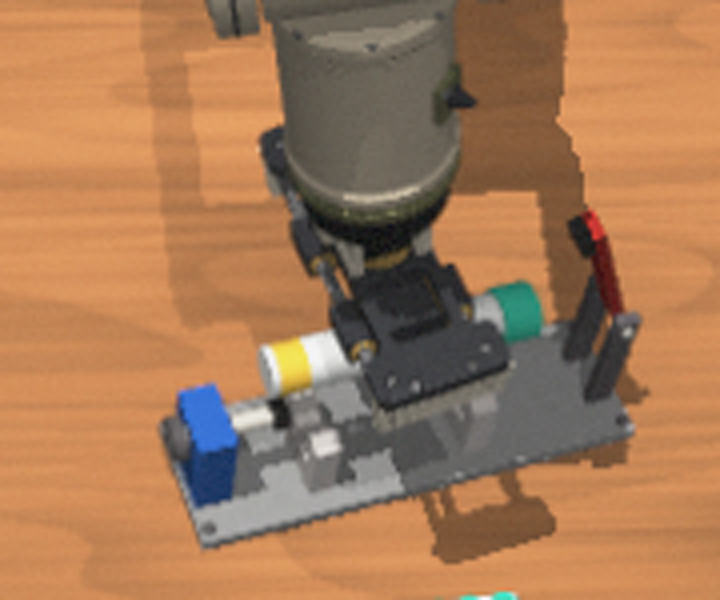

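The tube hangs over the cradle. The rear V's lands show at cols 226 and 323 (row 165), the tube body is at col 278, and the cap is well clear of the clamp.

```bash
python3 - <<'E'
from h import *
d=load('w8');st=d['st'];f=d['frame']
cv2.imwrite('pics/w8c.png',cv2.resize(f[130:260,205:345],None,fx=5,fy=4.6,interpolation=cv2.INTER_CUBIC)[:,:,::-1])
for z in (.062,.067,.070):
    p=onz(d,[[226,165],[323.5,165]],z,st);print(z,[tocr(q).round(4).tolist() for q in p],np.linalg.norm(p[0]-p[1]))
# plate edges row 230 z .012
p=onz(d,[[219,200],[331.5,200]],.012,st);print([tocr(q).round(4).tolist() for q in p])
p=onz(d,[[247,165],[310,165]],.1134,st);print('tube',[tocr(q).round(4).tolist() for q in p])
E
```

```text
0.062 [[-0.048, -0.0293, 0.062], [-0.0482, 0.031, 0.062]] 0.06035488796371609
0.067 [[-0.0479, -0.0286, 0.067], [-0.0481, 0.0303, 0.067]] 0.05890083189494056
0.07 [[-0.0478, -0.0281, 0.07], [-0.048, 0.0299, 0.07]] 0.05802839825367528
[[-0.0219, -0.0427, 0.012], [-0.0221, 0.0448, 0.012]]
tube [[-0.0471, -0.0118, 0.1134], [-0.0472, 0.0175, 0.1134]]
```

View pics/w8c.png

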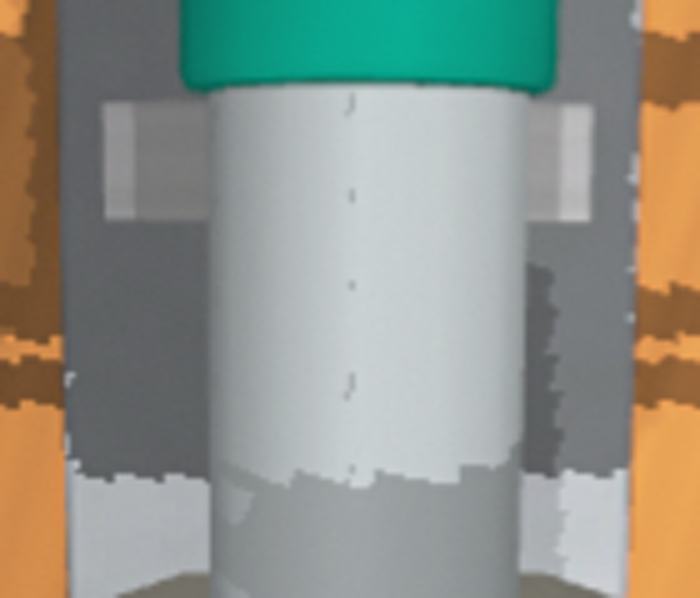

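```bash
python3 - <<'E'
from h import *
d=load('w8');st=d['st']
print('cap edge',tocr(onz(d,[[278.5,148.5]],.1134+.0175,st)[0]),tocr(onz(d,[[278.5,148.5]],.1134+.0155,st)[0]))
# other V via top image?
T=load('top0')
c=np.array([[[244,168],[300,270]],[[418,118],[480,222]]])/4+[100,170]
for z in (.062,.067): print([tocr(onz(T,q,z).mean(0)).round(4).tolist() for q in c])
E
```

```text
cap edge [-0.05351726  0.00275528  0.1309    ] [-0.05365027  0.00276619  0.1289    ]
[[-0.0474, -0.0019, 0.062], [0.0512, -0.0021, 0.062]]
[[-0.0462, -0.0031, 0.067], [0.0519, -0.0033, 0.067]]
```

```bash
sed -i 's/^CT=/CO=CO+CU*.0018+CV*.0009\nCT=/' h.py
python3 -m pendant '[{"tx":0.0111,"ty":-0.0006,"tz":0.0065,"ax":0,"ay":0,"az":0,"hand":-1},{"tx":0.0111,"ty":-0.0005,"tz":0.0065,"ax":0,"ay":0,"az":0,"hand":-1},{"tx":0.0111,"ty":-0.0005,"tz":0.0065,"ax":0,"ay":0,"az":0,"hand":-1},{"tx":0,"ty":0,"tz":0,"ax":0,"ay":0,"az":0,"hand":-1},{"tx":0,"ty":0,"tz":0,"ax":0,"ay":0,"az":0,"hand":-1}]'
python3 -m pendant '[{"tx":0,"ty":0,"tz":0,"ax":0,"ay":0,"az":0,"hand":-1}]'
python3 - <<'E'
from h import *
rep(); d=snap('w9'); f=d['frame']
E
```

```text
time: 9.2
eef_pos: [0.5548, 0.1809, 0.0833]
tool_rot: [0.606, 0.791, 0.053, -0.07]
ft_force: [0.3, -0.6, -2.2]
grip_width: 0.0295
time: 9.28
eef_pos: [0.5557, 0.1801, 0.084]
tool_rot: [0.607, 0.79, 0.053, -0.069]
ft_force: [0.3, 0.2, -2.8]
grip_width: 0.0295
t 9.2833 TCP cr [-28.8  -1.9  84. ] tube est [-24.7  -1.9  98. ] yaw_y 14.99 pitch x_t.z 0.1735 roll -0.0 F cr [-0.11  0.39 -2.84] w 0.0295
```

View pics/w9.png

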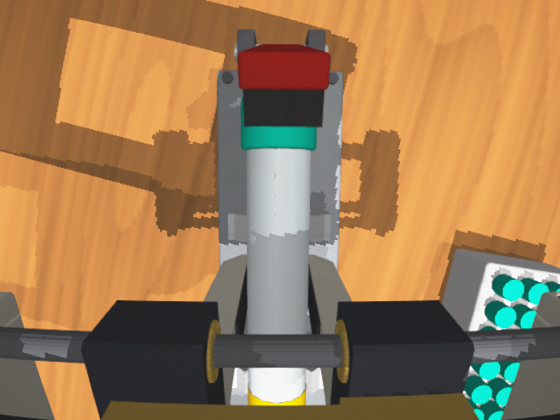

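The tube is now over both Vs: lands at cols 229 and 330 (row 228), tube at col 278. The clamp pad overhangs the cap from above at row 105, still clear.

```bash
python3 -m pendant '[{"tx":0,"ty":0,"tz":0,"ax":0,"ay":0,"az":0,"hand":-1},{"tx":0,"ty":0,"tz":0,"ax":0,"ay":0,"az":0,"hand":-1},{"tx":0,"ty":0,"tz":0,"ax":0,"ay":0,"az":0,"hand":-1}]' >/dev/null
python3 - <<'E'
from h import *
rep(); d=snap('w10'); f=d['frame'];rep(d['st'])
cv2.imwrite('pics/w10c.png',cv2.resize(f[130:260,205:345],None,fx=5,fy=4.6,interpolation=cv2.INTER_CUBIC)[:,:,::-1])
E
```

```text
t 9.5833 TCP cr [-27.9  -1.5  84.3] tube est [-23.8  -1.5  98.3] yaw_y 14.89 pitch x_t.z 0.1735 roll 0.0007 F cr [ 0.49  0.12 -1.77] w 0.0293
t 9.5833 TCP cr [-27.9  -1.5  84.3] tube est [-23.8  -1.5  98.3] yaw_y 14.89 pitch x_t.z 0.1735 roll 0.0007 F cr [ 0.49  0.12 -1.77] w 0.0293
```

View pics/w10c.png

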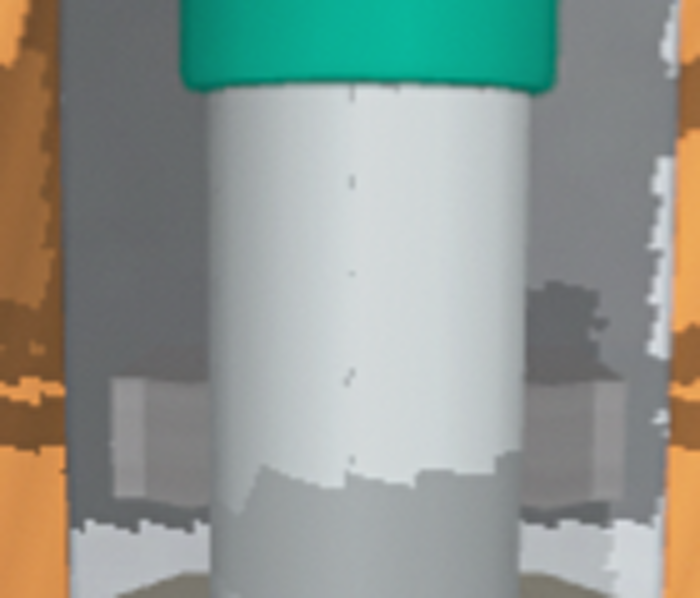

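```bash
python3 - <<'E'
from h import *
d=load('w10');st=d['st']
for z in (.062,.067):
    p=onz(d,[[227.4,225],[330,225]],z,st);print(z,[tocr(q).round(4).tolist() for q in p],np.linalg.norm(p[0]-p[1]))
p=onz(d,[[247,180],[309.7,180]],.0983,st);print('tube',[tocr(q).round(4).tolist() for q in p])
print('cap edge',tocr(onz(d,[[278.5,148.5]],.0983+.017,st)[0]))
E
```

```text
0.062 [[-0.051, -0.0303, 0.062], [-0.0512, 0.0299, 0.062]] 0.06021445432238003
0.067 [[-0.0518, -0.0296, 0.067], [-0.052, 0.0291, 0.067]] 0.05865036524888954
tube [[-0.0783, -0.0153, 0.0983], [-0.0784, 0.014, 0.0983]]
cap edge [-0.09173928 -0.00067647  0.1153    ]
```

```bash
python3 -m pendant '[{"tx":-0.0014,"ty":0.0007,"tz":0.0079,"ax":0,"ay":0,"az":0,"hand":-1},{"tx":-0.0014,"ty":0,"tz":0.0079,"ax":0,"ay":0,"az":0,"hand":-1},{"tx":-0.0014,"ty":0,"tz":0.0079,"ax":0,"ay":0,"az":0,"hand":-1},{"tx":-0.0007,"ty":0,"tz":0.0039,"ax":0,"ay":0,"az":0,"hand":-1},{"tx":0,"ty":0,"tz":0,"ax":0,"ay":0,"az":0,"hand":-1}]'
python3 -m pendant '[{"tx":0,"ty":0,"tz":0,"ax":0,"ay":0,"az":0,"hand":-1},{"tx":0,"ty":0,"tz":0,"ax":0,"ay":0,"az":0,"hand":-1},{"tx":0,"ty":0,"tz":0,"ax":0,"ay":0,"az":0,"hand":-1}]'
python3 - <<'E'
from h import *
rep(); d=snap('w11'); f=d['frame'];
cv2.imwrite('pics/w11c.png',cv2.resize(f[130:280,205:345],None,fx=4,fy=4,interpolation=cv2.INTER_CUBIC)[:,:,::-1])
E
```

```text
time: 10.05
eef_pos: [0.5552, 0.1796, 0.0539]
tool_rot: [0.607, 0.79, 0.052, -0.07]
ft_force: [0.5, 0.9, -2.4]
grip_width: 0.0294
time: 10.3
eef_pos: [0.5571, 0.1799, 0.0566]
tool_rot: [0.607, 0.79, 0.054, -0.069]
ft_force: [-0.3, 0.7, -1.9]
grip_width: 0.0297
t 10.3 TCP cr [-28.2  -0.6  56.6] tube est [-24.1  -0.6  70.6] yaw_y 14.92 pitch x_t.z 0.1736 roll 0.0011 F cr [-0.72 -0.13 -1.94] w 0.0297
```

View pics/w11c.png

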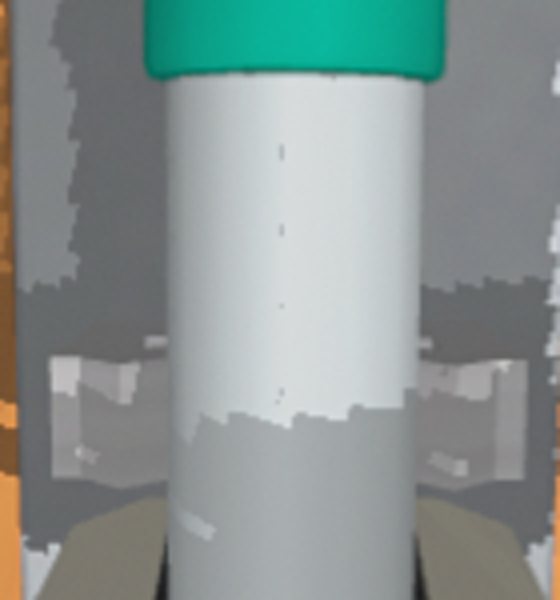

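The tube is centred between the V lands to about 0.6 mm (lands at crop cols 50 and 526, tube 167–418). Next I'll lower it slowly to contact.

```bash
python3 -m pendant '[{"tx":-0.0003,"ty":-0.0004,"tz":0.002,"ax":0,"ay":0,"az":0,"hand":-1},{"tx":-0.0003,"ty":0,"tz":0.002,"ax":0,"ay":0,"az":0,"hand":-1},{"tx":-0.0003,"ty":0,"tz":0.0015,"ax":0,"ay":0,"az":0,"hand":-1},{"tx":0,"ty":0,"tz":0,"ax":0,"ay":0,"az":0,"hand":-1},{"tx":0,"ty":0,"tz":0,"ax":0,"ay":0,"az":0,"hand":-1}]'
python3 -c "
from h import *
rep()"
python3 -m pendant '[{"tx":-0.0002,"ty":0,"tz":0.001,"ax":0,"ay":0,"az":0,"hand":-1},{"tx":0,"ty":0,"tz":0,"ax":0,"ay":0,"az":0,"hand":-1},{"tx":0,"ty":0,"tz":0,"ax":0,"ay":0,"az":0,"hand":-1}]'
python3 -c "
from h import *
rep()"
```

```text
time: 10.77
eef_pos: [0.556, 0.1798, 0.0503]
tool_rot: [0.607, 0.79, 0.053, -0.069]
ft_force: [0.5, -0.9, -2.6]
grip_width: 0.0294
t 10.7667 TCP cr [-28.3  -1.6  50.3] tube est [-24.3  -1.6  64.3] yaw_y 14.93 pitch x_t.z 0.1737 roll -0.0002 F cr [ 0.97  0.28 -2.55] w 0.0294
time: 11.02
eef_pos: [0.5562, 0.1798, 0.0495]
tool_rot: [0.607, 0.79, 0.053, -0.069]
ft_force: [0.3, 0.1, -2.2]
grip_width: 0.029
t 11.0167 TCP cr [-28.3  -1.4  49.5] tube est [-24.2  -1.4  63.5] yaw_y 14.92 pitch x_t.z 0.1736 roll 0.0002 F cr [-0.04  0.34 -2.25] w 0.029
```

```bash
for i in 1; do python3 -m pendant '[{"tx":-0.0002,"ty":0,"tz":0.001,"ax":0,"ay":0,"az":0,"hand":-1},{"tx":0,"ty":0,"tz":0,"ax":0,"ay":0,"az":0,"hand":-1},{"tx":0,"ty":0,"tz":0,"ax":0,"ay":0,"az":0,"hand":-1}]' >/dev/null; done
python3 -c "
from h import *
rep()"
python3 -m pendant '[{"tx":-0.0001,"ty":0,"tz":0.0007,"ax":0,"ay":0,"az":0,"hand":-1},{"tx":0,"ty":0,"tz":0,"ax":0,"ay":0,"az":0,"hand":-1},{"tx":0,"ty":0,"tz":0,"ax":0,"ay":0,"az":0,"hand":-1}]' >/dev/null
python3 -c "
from h import *
rep()"
python3 -m pendant '[{"tx":-0.0001,"ty":0,"tz":0.0007,"ax":0,"ay":0,"az":0,"hand":-1},{"tx":0,"ty":0,"tz":0,"ax":0,"ay":0,"az":0,"hand":-1},{"tx":0,"ty":0,"tz":0,"ax":0,"ay":0,"az":0,"hand":-1}]' >/dev/null
python3 -c "
from h import *
rep()"
```

```text
t 11.2667 TCP cr [-28.3  -1.4  48.5] tube est [-24.2  -1.4  62.5] yaw_y 14.92 pitch x_t.z 0.1736 roll 0.0002 F cr [-0.02  0.43 -1.47] w 0.0291
t 11.5167 TCP cr [-28.2  -1.1  48. ] tube est [-24.2  -1.1  62. ] yaw_y 14.92 pitch x_t.z 0.1736 roll 0.0009 F cr [-0.98  0.35 -1.47] w 0.0295
t 11.7667 TCP cr [-28.3  -1.   47.9] tube est [-24.2  -1.   61.9] yaw_y 14.93 pitch x_t.z 0.1736 roll 0.0011 F cr [ 0.11 -2.16  5.35] w 0.0293
```

```bash
python3 -m pendant '[{"tx":0.0001,"ty":-0.0002,"tz":-0.0004,"ax":0,"ay":0,"az":0,"hand":-1},{"tx":0,"ty":0,"tz":0,"ax":0,"ay":0,"az":0,"hand":-1},{"tx":0,"ty":0,"tz":0,"ax":0,"ay":0,"az":0,"hand":-1}]' >/dev/null
python3 -c "
from h import *
rep()"
python3 -m pendant '[{"tx":0,"ty":0,"tz":0,"ax":0,"ay":0,"az":0,"hand":-0.2},{"tx":0,"ty":0,"tz":0,"ax":0,"ay":0,"az":0,"hand":-0.2},{"tx":0,"ty":0,"tz":0,"ax":0,"ay":0,"az":0,"hand":-0.2},{"tx":0,"ty":0,"tz":0,"ax":0,"ay":0,"az":0,"hand":-0.2}]' >/dev/null
python3 -c "
from h import *
rep(); d=snap('w12'); f=d['frame'];
cv2.imwrite('pics/w12c.png',cv2.resize(f[80:280,205:345],None,fx=3,fy=3,interpolation=cv2.INTER_CUBIC)[:,:,::-1])
f=ctrl.get_image('scene')['frame'];cv2.imwrite('pics/sc2c.png',cv2.resize(f[130:280,270:450],None,fx=4,fy=4,interpolation=cv2.INTER_CUBIC)[:,:,::-1])
"
```

```text
t 12.0167 TCP cr [-28.2  -1.1  47.9] tube est [-24.2  -1.1  61.9] yaw_y 14.92 pitch x_t.z 0.1735 roll 0.0015 F cr [-0.1   1.11  3.19] w 0.0296
t 12.35 TCP cr [-28.4  -2.   47. ] tube est [-24.3  -2.   61. ] yaw_y 14.93 pitch x_t.z 0.1737 roll -0.0006 F cr [ 0.62 -0.72  0.26] w 0.0369
```

View pics/w12.png

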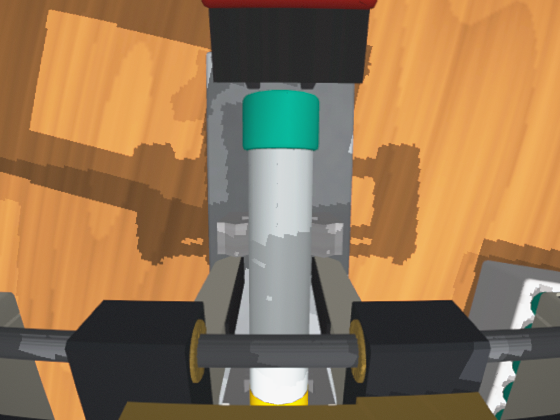

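View pics/sc2c.png

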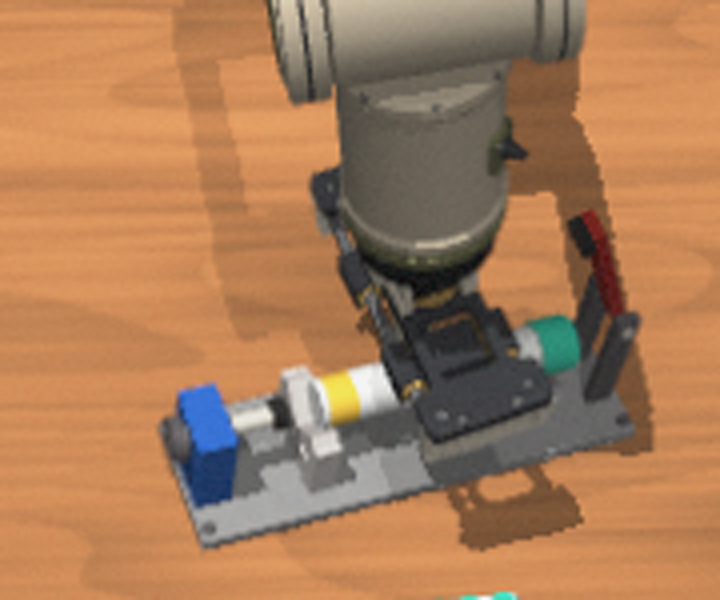

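Both views show the tube lying in both Vs: base at the front V, short of the black rod tip (scene crop (320,405) against (285,410)), cap clear of the posts. The tool sits about 1.1 mm to one side, so I'll centre it and regrip.

```bash
python3 -m pendant '[{"tx":0,"ty":0.0011,"tz":0,"ax":0,"ay":0,"az":0,"hand":-0.2},{"tx":0,"ty":0,"tz":0,"ax":0,"ay":0,"az":0,"hand":-0.25},{"tx":0,"ty":0,"tz":0,"ax":0,"ay":0,"az":0,"hand":-0.3},{"tx":0,"ty":0,"tz":0,"ax":0,"ay":0,"az":0,"hand":-0.33}]' 25 >/dev/null
python3 -c "
from h import *
rep()"
python3 -m pendant '[{"tx":0,"ty":0,"tz":0,"ax":0,"ay":0,"az":0,"hand":-0.5},{"tx":0,"ty":0,"tz":0,"ax":0,"ay":0,"az":0,"hand":-1},{"tx":0,"ty":0,"tz":0,"ax":0,"ay":0,"az":0,"hand":-1},{"tx":0,"ty":0,"tz":0,"ax":0,"ay":0,"az":0,"hand":-1}]' 20 >/dev/null
python3 -c "
from h import *
rep()"
python3 -m pendant '[{"tx":0,"ty":0,"tz":0,"ax":0,"ay":0,"az":0,"hand":-1}]' >/dev/null
python3 -c "
from h import *
rep()"
```

```text
t 12.7833 TCP cr [-28.3  -0.5  47.5] tube est [-24.2  -0.5  61.5] yaw_y 14.93 pitch x_t.z 0.1736 roll 0.0003 F cr [ 0.13 -0.15 -0.34] w 0.0317
t 13.1167 TCP cr [-28.3  -1.   47.4] tube est [-24.2  -1.   61.4] yaw_y 14.93 pitch x_t.z 0.1737 roll -0.0007 F cr [-0.17 -5.5   3.47] w 0.0291
t 13.2 TCP cr [-28.3  -1.   47.4] tube est [-24.3  -1.   61.4] yaw_y 14.93 pitch x_t.z 0.1737 roll -0.0008 F cr [ 0.87 -6.01  4.02] w 0.0297
```

```bash
python3 -m pendant '[{"tx":0,"ty":-0.0005,"tz":-0.0002,"ax":0,"ay":0,"az":0,"hand":-1},{"tx":0,"ty":0,"tz":0,"ax":0,"ay":0,"az":0,"hand":-1},{"tx":0,"ty":0,"tz":0,"ax":0,"ay":0,"az":0,"hand":-1}]' >/dev/null
python3 -c "
from h import *
rep()"
python3 -m pendant '[{"tx":0,"ty":0,"tz":0,"ax":0,"ay":0,"az":0,"hand":-1}]' >/dev/null
python3 -c "
from h import *
rep()"
```

```text
t 13.45 TCP cr [-28.3  -1.   47.5] tube est [-24.2  -1.   61.5] yaw_y 14.92 pitch x_t.z 0.1736 roll 0.0003 F cr [-0.47 -1.04 -0.96] w 0.0294
t 13.5333 TCP cr [-28.3  -1.   47.5] tube est [-24.2  -1.   61.5] yaw_y 14.93 pitch x_t.z 0.1736 roll 0.0003 F cr [ 0.29 -1.12 -0.48] w 0.0293
```

```bash
python3 -m pendant '[{"tx":-0.001,"ty":0,"tz":-0.0002,"ax":0,"ay":0,"az":0,"hand":-1},{"tx":-0.001,"ty":0,"tz":-0.0002,"ax":0,"ay":0,"az":0,"hand":-1},{"tx":-0.001,"ty":0,"tz":-0.0002,"ax":0,"ay":0,"az":0,"hand":-1}]' >/dev/null
python3 -c "
from h import *
rep()"
python3 -m pendant '[{"tx":-0.001,"ty":0,"tz":-0.0002,"ax":0,"ay":0,"az":0,"hand":-1},{"tx":-0.001,"ty":0,"tz":-0.0002,"ax":0,"ay":0,"az":0,"hand":-1},{"tx":-0.001,"ty":0,"tz":-0.0002,"ax":0,"ay":0,"az":0,"hand":-1}]' >/dev/null
python3 -c "
from h import *
rep()"
python3 -m pendant '[{"tx":0,"ty":0,"tz":0,"ax":0,"ay":0,"az":0,"hand":-1}]' >/dev/null
python3 -c "
from h import *
rep()"
```

```text
t 13.7833 TCP cr [-25.1  -0.8  47.7] tube est [-21.1  -0.8  61.7] yaw_y 14.92 pitch x_t.z 0.1736 roll 0.0006 F cr [-0.24 -0.61 -2.41] w 0.0297
t 14.0333 TCP cr [-22.   -0.9  47.8] tube est [-17.9  -0.9  61.8] yaw_y 14.92 pitch x_t.z 0.1736 roll 0.0005 F cr [-0.48  0.65 -2.15] w 0.0296
t 14.1167 TCP cr [-21.8  -0.9  47.8] tube est [-17.8  -0.9  61.8] yaw_y 14.91 pitch x_t.z 0.1734 roll 0.0005 F cr [-0.38 -0.65 -3.  ] w 0.0298
```

```bash
python3 -m pendant '[{"tx":-0.001,"ty":0,"tz":0.0002,"ax":0,"ay":0,"az":0,"hand":-1},{"tx":-0.001,"ty":0,"tz":-0.00015,"ax":0,"ay":0,"az":0,"hand":-1},{"tx":-0.001,"ty":0,"tz":-0.00015,"ax":0,"ay":0,"az":0,"hand":-1}]' >/dev/null
python3 -c "
from h import *
rep()"
python3 -m pendant '[{"tx":-0.001,"ty":0,"tz":-0.00015,"ax":0,"ay":0,"az":0,"hand":-1},{"tx":0,"ty":0,"tz":0,"ax":0,"ay":0,"az":0,"hand":-1}]' >/dev/null
python3 -c "
from h import *
rep()"
```

```text
t 14.3667 TCP cr [-19.4  -1.   47.5] tube est [-15.3  -1.   61.5] yaw_y 14.93 pitch x_t.z 0.1741 roll 0.0002 F cr [-1.62 -1.09  1.02] w 0.0296
t 14.5333 TCP cr [-18.2  -1.   47.5] tube est [-14.1  -1.   61.5] yaw_y 14.93 pitch x_t.z 0.1739 roll 0.0001 F cr [-1.54 -1.33  1.69] w 0.0297
```

```bash
python3 -m pendant '[{"tx":-0.001,"ty":0,"tz":-0.0002,"ax":0,"ay":0,"az":0,"hand":-1},{"tx":-0.001,"ty":0,"tz":-0.0002,"ax":0,"ay":0,"az":0,"hand":-1}]' >/dev/null
python3 -c "
from h import *
rep()"
python3 -m pendant '[{"tx":-0.001,"ty":0,"tz":-0.0002,"ax":0,"ay":0,"az":0,"hand":-1}]' >/dev/null
python3 -c "
from h import *
rep()"
python3 -m pendant '[{"tx":-0.001,"ty":0,"tz":-0.0001,"ax":0,"ay":0,"az":0,"hand":-1}]' >/dev/null
python3 -c "
from h import *
rep()"
```

```text
t 14.7 TCP cr [-16.3  -1.   47.5] tube est [-12.2  -1.   61.5] yaw_y 14.93 pitch x_t.z 0.1739 roll 0.0001 F cr [-2.76 -2.11  1.14] w 0.0292
t 14.7833 TCP cr [-15.2  -1.1  47.5] tube est [-11.1  -1.1  61.5] yaw_y 14.93 pitch x_t.z 0.1739 roll 0.0001 F cr [-2.33 -3.47  2.5 ] w 0.0292
t 14.8667 TCP cr [-14.3  -1.1  47.4] tube est [-10.2  -1.1  61.4] yaw_y 14.93 pitch x_t.z 0.174 roll 0.0 F cr [-3.95 -2.83  2.52] w 0.0297
```

```bash
python3 -m pendant '[{"tx":0,"ty":-0.0003,"tz":-0.0002,"ax":0,"ay":0,"az":0,"hand":-1},{"tx":0,"ty":0,"tz":0,"ax":0,"ay":0,"az":0,"hand":-1}]' >/dev/null
python3 -c "
from h import *
rep()"
python3 -m pendant '[{"tx":-0.001,"ty":0,"tz":-0.0002,"ax":0,"ay":0,"az":0,"hand":-1}]' >/dev/null
python3 -c "
from h import *
rep()"
python3 -m pendant '[{"tx":-0.0005,"ty":0,"tz":-0.0001,"ax":0,"ay":0,"az":0,"hand":-1}]' >/dev/null
python3 -c "
from h import *
rep()"
```

```text
t 15.0333 TCP cr [-13.7  -1.   47.5] tube est [-9.6 -1.  61.5] yaw_y 14.91 pitch x_t.z 0.173 roll 0.0009 F cr [ 0.14 -0.21 -0.55] w 0.0296
t 15.1167 TCP cr [-12.8  -1.1  47.5] tube est [-8.7 -1.1 61.5] yaw_y 14.92 pitch x_t.z 0.1732 roll 0.0007 F cr [ 0.02  0.34 -1.76] w 0.0295
t 15.2 TCP cr [-12.2  -1.1  47.6] tube est [-8.1 -1.1 61.6] yaw_y 14.91 pitch x_t.z 0.1732 roll 0.0007 F cr [-0.33  0.2  -2.47] w 0.0297
```

```bash
python3 -m pendant '[{"tx":-0.001,"ty":0,"tz":0,"ax":0,"ay":0,"az":0,"hand":-1}]' >/dev/null
python3 -c "
from h import *
rep()"
python3 -m pendant '[{"tx":-0.001,"ty":0,"tz":-0.0001,"ax":0,"ay":0,"az":0,"hand":-1}]' >/dev/null
python3 -c "
from h import *
rep()"
python3 -m pendant '[{"tx":-0.0008,"ty":0,"tz":-0.0001,"ax":0,"ay":0,"az":0,"hand":-1}]' >/dev/null
python3 -c "
from h import *
rep()"
python3 -m pendant '[{"tx":-0.0008,"ty":0,"tz":-0.0001,"ax":0,"ay":0,"az":0,"hand":-1}]' >/dev/null
python3 -c "
from h import *
rep(); f=ctrl.get_image('scene')['frame'];cv2.imwrite('pics/sc3c.png',cv2.resize(f[210:260,300:390],None,fx=7,fy=7,interpolation=cv2.INTER_CUBIC)[:,:,::-1])"
```

```text
t 15.2833 TCP cr [-11.5  -1.1  47.5] tube est [-7.4 -1.1 61.5] yaw_y 14.92 pitch x_t.z 0.1736 roll 0.0006 F cr [-2.33 -0.56 -0.32] w 0.0295
t 15.3667 TCP cr [-10.6  -1.1  47.5] tube est [-6.5 -1.1 61.5] yaw_y 14.92 pitch x_t.z 0.1739 roll 0.0005 F cr [-2.04  0.67  0.12] w 0.0295
t 15.45 TCP cr [-9.8 -1.1 47.5] tube est [-5.7 -1.1 61.5] yaw_y 14.92 pitch x_t.z 0.1739 roll 0.0005 F cr [-2.48 -1.01 -0.15] w 0.0293
t 15.5333 TCP cr [-9.1 -1.1 47.5] tube est [-5.  -1.1 61.5] yaw_y 14.93 pitch x_t.z 0.174 roll 0.0005 F cr [-4.35 -1.04  1.39] w 0.0297
```

View pics/sc3c.png

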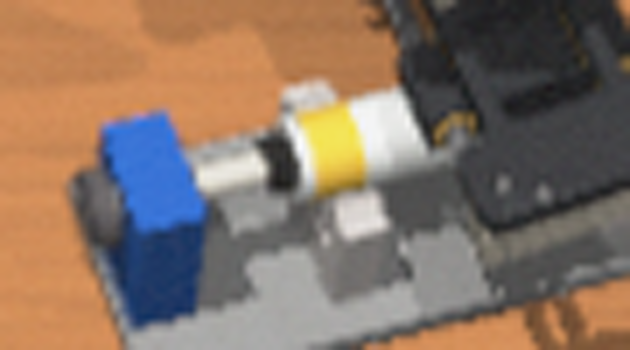

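The tube's base is right at the black tip (crop (285,165)), so contact is imminent. I'll use smaller steps.

```bash
python3 -m pendant '[{"tx":0,"ty":0,"tz":0,"ax":0,"ay":0,"az":0,"hand":-1}]' >/dev/null
python3 -c "
from h import *
rep()"
python3 -m pendant '[{"tx":0,"ty":0,"tz":0,"ax":0,"ay":0,"az":0,"hand":-1}]' >/dev/null
python3 -c "
from h import *
rep()"
python3 -m pendant '[{"tx":-0.0005,"ty":0,"tz":-0.0001,"ax":0,"ay":0,"az":0,"hand":-1}]' >/dev/null
python3 -c "
from h import *
rep()"
python3 -m pendant '[{"tx":0,"ty":0,"tz":0,"ax":0,"ay":0,"az":0,"hand":-1}]' >/dev/null
python3 -c "
from h import *
rep()"
```

```text
t 15.6667 TCP cr [-9.1 -1.1 47.5] tube est [-5.  -1.1 61.5] yaw_y 14.92 pitch x_t.z 0.1739 roll 0.0006 F cr [-2.83 -0.82  1.78] w 0.0297
t 15.75 TCP cr [-9.  -1.1 47.5] tube est [-4.9 -1.1 61.5] yaw_y 14.92 pitch x_t.z 0.1737 roll 0.0006 F cr [-2.99 -0.51  2.2 ] w 0.0297
t 15.8333 TCP cr [-8.8 -1.1 47.5] tube est [-4.7 -1.1 61.5] yaw_y 14.93 pitch x_t.z 0.1741 roll 0.0006 F cr [-5.08 -0.    1.07] w 0.0295
t 15.9167 TCP cr [-8.8 -1.1 47.5] tube est [-4.7 -1.1 61.5] yaw_y 14.93 pitch x_t.z 0.1742 roll 0.0006 F cr [-5.11 -0.62  1.84] w 0.0294
```

```bash
python3 -m pendant '[{"tx":-0.0005,"ty":0,"tz":-0.0001,"ax":0,"ay":0,"az":0,"hand":-1}]' >/dev/null
python3 -c "
from h import *
rep()"
python3 -m pendant '[{"tx":0,"ty":0,"tz":0,"ax":0,"ay":0,"az":0,"hand":-1}]' >/dev/null
python3 -c "
from h import *
rep()"
python3 -m pendant '[{"tx":-0.0003,"ty":0,"tz":-0.0001,"ax":0,"ay":0,"az":0,"hand":-1}]' >/dev/null
python3 -c "
from h import *
rep()"
python3 -m pendant '[{"tx":0,"ty":0,"tz":0,"ax":0,"ay":0,"az":0,"hand":-1}]' >/dev/null
python3 -c "
from h import *
rep()"
```

```text
t 16.0 TCP cr [-8.6 -1.1 47.5] tube est [-4.5 -1.1 61.5] yaw_y 14.93 pitch x_t.z 0.1745 roll 0.0006 F cr [-7.08 -0.49  0.9 ] w 0.0293
t 16.0833 TCP cr [-8.5 -1.1 47.5] tube est [-4.4 -1.1 61.5] yaw_y 14.93 pitch x_t.z 0.1745 roll 0.0006 F cr [-5.45 -0.18  1.24] w 0.0295
t 16.1667 TCP cr [-8.4 -1.1 47.5] tube est [-4.3 -1.1 61.5] yaw_y 14.93 pitch x_t.z 0.1747 roll 0.0006 F cr [-7.61  0.38  1.15] w 0.0295
t 16.25 TCP cr [-8.4 -1.1 47.5] tube est [-4.3 -1.1 61.5] yaw_y 14.94 pitch x_t.z 0.1747 roll 0.0005 F cr [-7.26  0.37  1.82] w 0.0294
```

```bash
python3 -m pendant '[{"tx":-0.0004,"ty":0,"tz":-0.0001,"ax":0,"ay":0,"az":0,"hand":-1}]' >/dev/null
python3 -c "
from h import *
rep()"
python3 -m pendant '[{"tx":0,"ty":0,"tz":0,"ax":0,"ay":0,"az":0,"hand":-1},{"tx":0,"ty":0,"tz":0,"ax":0,"ay":0,"az":0,"hand":-1}]' >/dev/null
python3 -c "
from h import *
rep()"
python3 -m pendant '[{"tx":0,"ty":0,"tz":0,"ax":0,"ay":0,"az":0,"hand":-1},{"tx":0,"ty":0,"tz":0,"ax":0,"ay":0,"az":0,"hand":-1}]' >/dev/null
python3 -c "
from h import *
rep()"
python3 -m pendant '[{"tx":0,"ty":0,"tz":0,"ax":0,"ay":0,"az":0,"hand":-1},{"tx":0,"ty":0,"tz":0,"ax":0,"ay":0,"az":0,"hand":-1}]' >/dev/null
python3 -c "
from h import *
rep()"
```

```text
t 16.3333 TCP cr [-8.2 -1.1 47.5] tube est [-4.1 -1.1 61.5] yaw_y 14.94 pitch x_t.z 0.175 roll 0.0006 F cr [-8.57  0.67  1.24] w 0.0293
t 16.5 TCP cr [-8.2 -1.2 47.5] tube est [-4.1 -1.2 61.5] yaw_y 14.94 pitch x_t.z 0.175 roll 0.0005 F cr [-7.82 -0.18  1.77] w 0.029
t 16.6667 TCP cr [-8.2 -1.1 47.5] tube est [-4.1 -1.1 61.5] yaw_y 14.95 pitch x_t.z 0.1749 roll 0.0005 F cr [-7.87  1.27  0.38] w 0.0294
t 16.8333 TCP cr [-8.2 -1.2 47.5] tube est [-4.1 -1.2 61.5] yaw_y 14.94 pitch x_t.z 0.1749 roll 0.0005 F cr [-7.47  0.06  1.21] w 0.0292
```

```bash
python3 -m pendant '[{"tx":-0.0003,"ty":0,"tz":-0.00005,"ax":0,"ay":0,"az":0,"hand":-1},{"tx":0,"ty":0,"tz":0,"ax":0,"ay":0,"az":0,"hand":-1}]' >/dev/null
python3 -c "
from h import *
rep()"
python3 -m pendant '[{"tx":0,"ty":0,"tz":0,"ax":0,"ay":0,"az":0,"hand":-1},{"tx":0,"ty":0,"tz":0,"ax":0,"ay":0,"az":0,"hand":-1},{"tx":0,"ty":0,"tz":0,"ax":0,"ay":0,"az":0,"hand":-1},{"tx":0,"ty":0,"tz":0,"ax":0,"ay":0,"az":0,"hand":-1},{"tx":0,"ty":0,"tz":0,"ax":0,"ay":0,"az":0,"hand":-1}]' >/dev/null
python3 -c "
from h import *
rep()"
```

```text
t 17.0 TCP cr [-8.1 -1.1 47.5] tube est [-4.  -1.1 61.5] yaw_y 14.95 pitch x_t.z 0.1752 roll 0.0005 F cr [-8.24  1.09  1.08] w 0.0294
t 17.4167 TCP cr [-8.1 -1.1 47.5] tube est [-3.9 -1.1 61.5] yaw_y 14.94 pitch x_t.z 0.1752 roll 0.0005 F cr [-8.41  0.69  1.43] w 0.0294
```

```bash
python3 -m pendant '[{"tx":0,"ty":0,"tz":0,"ax":0,"ay":0,"az":0,"hand":-0.2},{"tx":0,"ty":0,"tz":0,"ax":0,"ay":0,"az":0,"hand":0},{"tx":0,"ty":0,"tz":0,"ax":0,"ay":0,"az":0,"hand":0.1},{"tx":0,"ty":0,"tz":0,"ax":0,"ay":0,"az":0,"hand":0.1},{"tx":0,"ty":0,"tz":0,"ax":0,"ay":0,"az":0,"hand":0.1}]'
python3 - <<'E'
from h import *
rep();d=snap('w13')
f=ctrl.get_image('scene')['frame'];cv2.imwrite('pics/sc4c.png',cv2.resize(f[210:260,300:390],None,fx=7,fy=7,interpolation=cv2.INTER_CUBIC)[:,:,::-1])
E
```

```text
time: 17.83
eef_pos: [0.5619, 0.1588, 0.0473]
tool_rot: [0.607, 0.79, 0.053, -0.069]
ft_force: [-0.1, 0.0, -0.2]
grip_width: 0.0508
t 17.8333 TCP cr [-6.5 -1.3 47.3] tube est [-2.4 -1.3 61.3] yaw_y 14.91 pitch x_t.z 0.1733 roll 0.0002 F cr [-0.03 -0.1  -0.17] w 0.0508
```

View pics/w13.png

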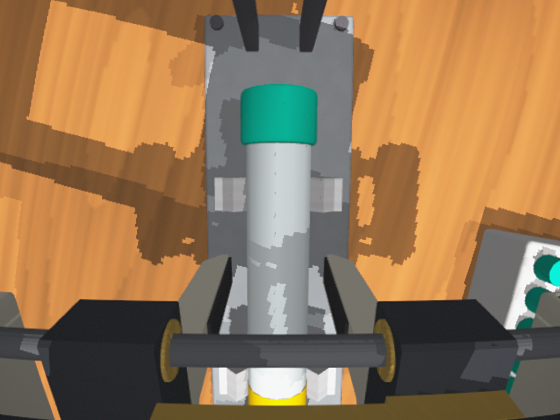

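View pics/sc4c.png

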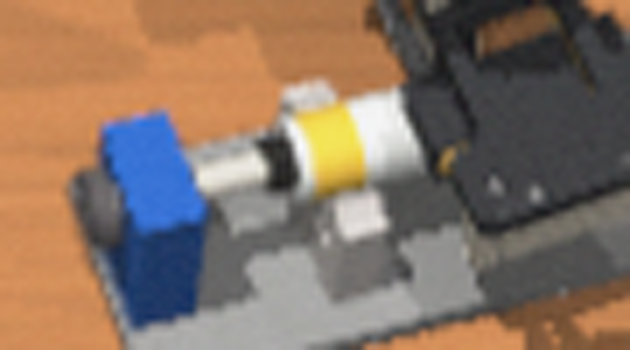

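The tube is released and stays against the black tip (crop (280,165)). The open fingers stand clear on both sides of the body (cols 232 and 325). Next I'll lift straight up, level the tool, close the fingers and go behind the clamp.

```bash
python3 -m pendant '[{"tx":0.0017,"ty":0,"tz":-0.0098,"ax":0,"ay":0,"az":0,"hand":0.1},{"tx":0.0035,"ty":0,"tz":-0.02,"ax":0,"ay":0,"az":0,"hand":0.1},{"tx":0.0061,"ty":0,"tz":-0.0345,"ax":0,"ay":0,"az":0,"hand":0.1},{"tx":0.0061,"ty":0,"tz":-0.0345,"ax":0,"ay":0,"az":0,"hand":0.1},{"tx":0.0061,"ty":0,"tz":-0.0345,"ax":0,"ay":0,"az":0,"hand":0.1}]'
python3 -m pendant '[{"tx":0.0061,"ty":0,"tz":-0.0345,"ax":0,"ay":0,"az":0,"hand":-0.5},{"tx":0.0035,"ty":0,"tz":-0.0197,"ax":0,"ay":0,"az":0,"hand":-1},{"tx":0,"ty":0,"tz":0,"ax":0,"ay":-5,"az":0,"hand":-1},{"tx":0,"ty":0,"tz":0,"ax":0,"ay":-5,"az":0,"hand":-1},{"tx":0,"ty":0,"tz":0,"ax":0,"ay":0,"az":0,"hand":-1}]'
python3 -m pendant '[{"tx":0,"ty":0,"tz":0,"ax":0,"ay":0,"az":0,"hand":-1},{"tx":0,"ty":0,"tz":0,"ax":0,"ay":0,"az":0,"hand":-1},{"tx":0,"ty":0,"tz":0,"ax":0,"ay":0,"az":0,"hand":-1}]'
python3 - <<'E'
from h import *
d=snap('w14');rep(d['st']);f=d['frame']
T=ctrl.get_image('top'); np.save('pics/top2.npy',T,allow_pickle=True)
E
```

```text
time: 18.35
eef_pos: [0.5614, 0.159, 0.1848]
tool_rot: [0.607, 0.79, 0.053, -0.069]
ft_force: [0.6, 0.9, -0.5]
grip_width: 0.0511
time: 18.77
eef_pos: [0.5619, 0.1609, 0.24]
tool_rot: [0.608, 0.794, 0.0, 0.003]
ft_force: [-0.7, 0.5, 0.4]
grip_width: 0.0224
time: 19.02
eef_pos: [0.5616, 0.1586, 0.2374]
tool_rot: [0.61, 0.793, 0.0, -0.001]
ft_force: [-0.0, -0.7, -0.2]
grip_width: 0.0028
t 19.0167 TCP cr [ -6.5  -1.6 237.4] tube est [ -4.9  -1.6 251.9] yaw_y 14.88 pitch x_t.z 0.0016 roll -0.0007 F cr [ 0.66 -0.2  -0.18] w 0.0028
```

View pics/w14.png

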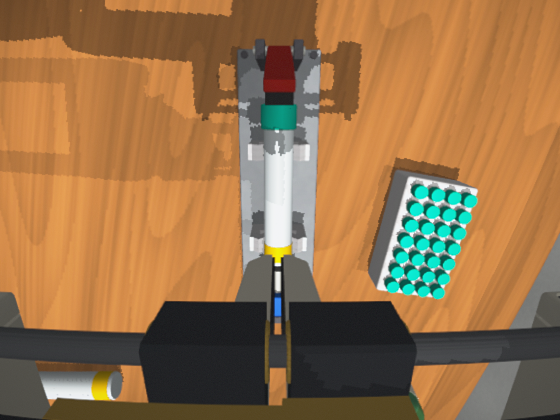

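The tube lies straight in both Vs (lands at rows 152 and 243). The clamp is untouched, its end at about (280,88), and the closed fingers are at (277,290).

```bash
python3 - <<'E'
from h import *
d=load('w14');st=d['st'];f=d['frame']
cv2.imwrite('pics/w14c.png',cv2.resize(f[30:170,225:335],None,fx=4,fy=4,interpolation=cv2.INTER_CUBIC)[:,:,::-1])
for th in (1.15,1.2,1.25,1.3):
    print(th,proj(d,[armpt(th,.098,.004),armpt(th,.098,-.004)],st).round(1).tolist())
print('target TCP rel', 'corner pts')
for th in np.arange(1.2,-0.01,-.1):
    p=tocr(armpt(th,.085,.004)); print(round(th,2),(p*1e3).round(1),'TCP',round(p[0]*1e3-7.5,1),round(p[2]*1e3+8,1))
E
```

```text
1.15 [[279.6, 87.7], [279.6, 100.3]]
1.2 [[279.7, 79.6], [279.6, 92.7]]
1.25 [[279.7, 71.2], [279.7, 84.8]]
1.3 [[279.8, 62.5], [279.7, 76.5]]
target TCP rel corner pts
1.2 [-112.9    0.   169.7] TCP -120.4 177.7
1.1 [-105.     0.   166.6] TCP -112.5 174.6
1.0 [-97.4   0.  162.7] TCP -104.9 170.7
0.9 [-90.3  -0.  158.1] TCP -97.8 166.1
0.8 [-83.6   0.  152.8] TCP -91.1 160.8
0.7 [-77.6  -0.  146.8] TCP -85.1 154.8
0.6 [-72.1   0.  140.3] TCP -79.6 148.3
0.5 [-67.3  -0.  133.3] TCP -74.8 141.3
0.4 [-63.3  -0.  125.8] TCP -70.8 133.8
0.3 [-60.    0.  117.9] TCP -67.5 125.9
0.2 [-57.5   0.  109.8] TCP -65.0 117.8
0.1 [-55.8  -0.  101.5] TCP -63.3 109.5
-0.0 [-55.  -0.  93.] TCP -62.5 101.0
```

View pics/w14c.png

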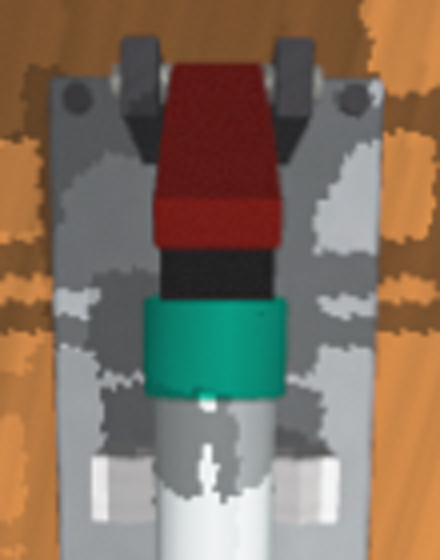

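```bash
python3 -m pendant '[{"tx":0.0321,"ty":0.0006,"tz":0,"ax":0,"ay":0,"az":0,"hand":-1},{"tx":0.0321,"ty":0.0006,"tz":0,"ax":0,"ay":0,"az":0,"hand":-1},{"tx":0.0321,"ty":0,"tz":0,"ax":0,"ay":0,"az":0,"hand":-1},{"tx":0.0321,"ty":0,"tz":0,"ax":0,"ay":0,"az":0,"hand":-1},{"tx":0,"ty":0,"tz":0,"ax":0,"ay":0,"az":0,"hand":-1}]' >/dev/null
python3 -m pendant '[{"tx":0,"ty":0,"tz":0.02,"ax":0,"ay":0,"az":0,"hand":-1},{"tx":0,"ty":0,"tz":0.02,"ax":0,"ay":0,"az":0,"hand":-1},{"tx":0,"ty":0,"tz":0.019,"ax":0,"ay":0,"az":0,"hand":-1},{"tx":0,"ty":0,"tz":0,"ax":0,"ay":0,"az":0,"hand":-1},{"tx":0,"ty":0,"tz":0,"ax":0,"ay":0,"az":0,"hand":-1}]' 
python3 - <<'E'
from h import *
rep()
f=ctrl.get_image('scene')['frame'];cv2.imwrite('pics/sc5c.png',cv2.resize(f[110:270,300:460],None,fx=3.7,fy=3.7,interpolation=cv2.INTER_CUBIC)[:,:,::-1])
E
```

```text
time: 19.95
eef_pos: [0.5292, 0.2825, 0.1775]
tool_rot: [0.61, 0.793, -0.001, -0.001]
ft_force: [0.3, -0.4, 0.5]
grip_width: 0.0007
t 19.95 TCP cr [-134.5   -1.3  177.5] tube est [-132.9   -1.3  192. ] yaw_y 14.87 pitch x_t.z -0.0002 roll -0.0031 F cr [0.45 0.23 0.46] w 0.0007
```

View pics/sc5c.png

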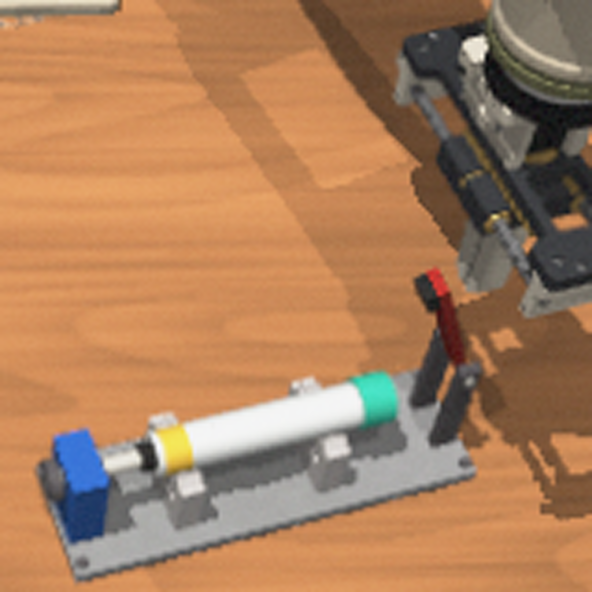

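The fingers stand just behind the red arm (crop (485,270) against (445,300)). The tube lies in both Vs with its base on the black tip at (150,455). Now the arc.

```bash
python3 -m pendant '[{"tx":-0.007,"ty":0,"tz":0,"ax":0,"ay":0,"az":0,"hand":-1},{"tx":-0.007,"ty":0,"tz":0,"ax":0,"ay":0,"az":0,"hand":-1},{"tx":-0.004,"ty":0,"tz":0.0016,"ax":0,"ay":0,"az":0,"hand":-1},{"tx":-0.004,"ty":0,"tz":0.0016,"ax":0,"ay":0,"az":0,"hand":-1}]'
python3 -m pendant '[{"tx":-0.0038,"ty":0,"tz":0.002,"ax":0,"ay":0,"az":0,"hand":-1},{"tx":-0.0038,"ty":0,"tz":0.002,"ax":0,"ay":0,"az":0,"hand":-1},{"tx":-0.0036,"ty":0,"tz":0.0023,"ax":0,"ay":0,"az":0,"hand":-1},{"tx":-0.0036,"ty":0,"tz":0.0023,"ax":0,"ay":0,"az":0,"hand":-1}]'
python3 - <<'E'
from h import *
rep()
f=ctrl.get_image('scene')['frame'];cv2.imwrite('pics/sc6c.png',cv2.resize(f[110:270,300:460],None,fx=3.7,fy=3.7,interpolation=cv2.INTER_CUBIC)[:,:,::-1])
E
```

```text
time: 20.33
eef_pos: [0.5366, 0.2618, 0.1769]
tool_rot: [0.61, 0.793, 0.001, 0.001]
ft_force: [0.2, 0.8, 1.1]
grip_width: 0.0003
time: 20.67
eef_pos: [0.5395, 0.2476, 0.1668]
tool_rot: [0.609, 0.793, 0.0, 0.0]
ft_force: [0.0, 0.8, 1.3]
grip_width: 0.0003
t 20.6667 TCP cr [-98.2  -0.2 166.8] tube est [-96.6  -0.2 181.3] yaw_y 14.92 pitch x_t.z -0.0 roll 0.0005 F cr [-0.76  0.2   1.29] w 0.0003
```

View pics/sc6c.png

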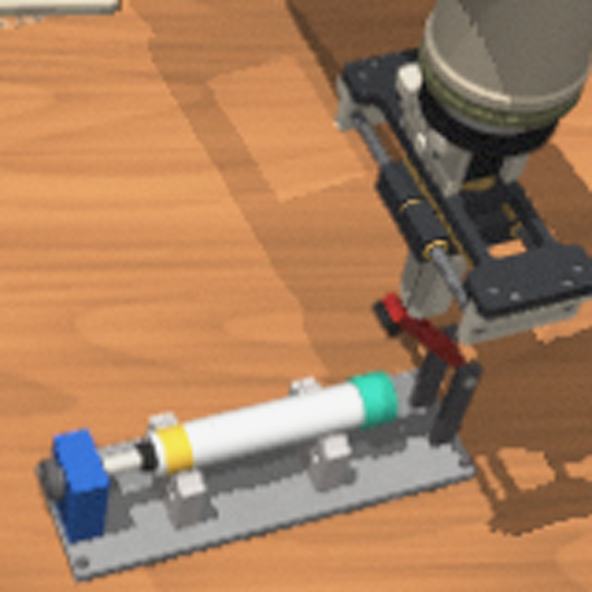

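The clamp arm is following the fingertips (crop (430,330)) with about 1.3 N, and the tube has not moved. Continuing the arc.

```bash
python3 -m pendant '[{"tx":-0.0034,"ty":0,"tz":0.0027,"ax":0,"ay":0,"az":0,"hand":-1},{"tx":-0.0034,"ty":0,"tz":0.0027,"ax":0,"ay":0,"az":0,"hand":-1},{"tx":-0.003,"ty":0,"tz":0.003,"ax":0,"ay":0,"az":0,"hand":-1},{"tx":-0.003,"ty":0,"tz":0.003,"ax":0,"ay":0,"az":0,"hand":-1}]'
python3 -m pendant '[{"tx":-0.0028,"ty":0,"tz":0.0033,"ax":0,"ay":0,"az":0,"hand":-1},{"tx":-0.0028,"ty":0,"tz":0.0033,"ax":0,"ay":0,"az":0,"hand":-1},{"tx":-0.0024,"ty":0,"tz":0.0035,"ax":0,"ay":0,"az":0,"hand":-1},{"tx":-0.0024,"ty":0,"tz":0.0035,"ax":0,"ay":0,"az":0,"hand":-1}]'
python3 -m pendant '[{"tx":-0.002,"ty":0,"tz":0.0038,"ax":0,"ay":0,"az":0,"hand":-1},{"tx":-0.002,"ty":0,"tz":0.0038,"ax":0,"ay":0,"az":0,"hand":-1},{"tx":-0.0017,"ty":0,"tz":0.004,"ax":0,"ay":0,"az":0,"hand":-1},{"tx":-0.0017,"ty":0,"tz":0.004,"ax":0,"ay":0,"az":0,"hand":-1},{"tx":0,"ty":0,"tz":0,"ax":0,"ay":0,"az":0,"hand":-1}]'
python3 - <<'E'
from h import *
rep()
f=ctrl.get_image('scene')['frame'];cv2.imwrite('pics/sc7c.png',cv2.resize(f[110:270,300:460],None,fx=3.7,fy=3.7,interpolation=cv2.INTER_CUBIC)[:,:,::-1])
E
```

```text
time: 21.05
eef_pos: [0.5426, 0.2353, 0.1551]
tool_rot: [0.609, 0.793, -0.0, -0.0]
ft_force: [-0.7, 1.4, 0.3]
grip_width: 0.0006
time: 21.38
eef_pos: [0.5453, 0.2254, 0.1415]
tool_rot: [0.609, 0.793, -0.0, -0.0]
ft_force: [-0.8, 0.8, 0.7]
grip_width: 0.0006
time: 21.8
eef_pos: [0.547, 0.2179, 0.1253]
tool_rot: [0.609, 0.793, -0.0, -0.0]
ft_force: [-0.3, -0.7, -1.9]
grip_width: 0.0006
t 21.8 TCP cr [-67.5  -0.6 125.3] tube est [-65.9  -0.6 139.8] yaw_y 14.91 pitch x_t.z -0.0003 roll -0.0008 F cr [ 0.64 -0.48 -1.93] w 0.0006
```

View pics/sc7c.png

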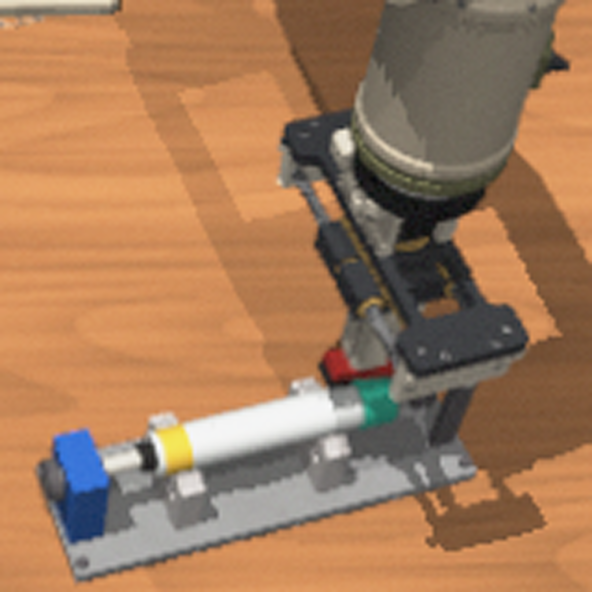

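The arm is nearly down at about 0.3 rad (crop (360,365)), with the tube still in place. I'll go slowly from here and watch the force.

```bash
python3 -m pendant '[{"tx":-0.0013,"ty":0,"tz":0.004,"ax":0,"ay":0,"az":0,"hand":-1},{"tx":-0.0013,"ty":0,"tz":0.004,"ax":0,"ay":0,"az":0,"hand":-1},{"tx":-0.001,"ty":0,"tz":0.003,"ax":0,"ay":0,"az":0,"hand":-1},{"tx":-0.0007,"ty":0,"tz":0.003,"ax":0,"ay":0,"az":0,"hand":-1}]' >/dev/null
python3 -c "
from h import *
rep()"
python3 -m pendant '[{"tx":-0.0003,"ty":0,"tz":0.0025,"ax":0,"ay":0,"az":0,"hand":-1},{"tx":-0.0003,"ty":0,"tz":0.0025,"ax":0,"ay":0,"az":0,"hand":-1},{"tx":0,"ty":0,"tz":0.001,"ax":0,"ay":0,"az":0,"hand":-1}]' >/dev/null
python3 -c "
from h import *
rep()"
python3 -m pendant '[{"tx":0,"ty":0,"tz":0.001,"ax":0,"ay":0,"az":0,"hand":-1},{"tx":0,"ty":0,"tz":0,"ax":0,"ay":0,"az":0,"hand":-1}]' >/dev/null
python3 -c "
from h import *
rep()"
```

```text
t 22.1833 TCP cr [-6.360e+01 -1.000e-01  1.121e+02] tube est [-6.200e+01 -1.000e-01  1.266e+02] yaw_y 14.93 pitch x_t.z 0.0001 roll 0.0005 F cr [-0.53  0.12  0.39] w 0.0006
t 22.4333 TCP cr [-62.9  -0.3 105.9] tube est [-61.3  -0.3 120.4] yaw_y 14.92 pitch x_t.z -0.0002 roll -0.0001 F cr [ 0.94 -0.81  0.48] w 0.0005
t 22.6 TCP cr [-63.   -0.4 105.1] tube est [-61.4  -0.4 119.6] yaw_y 14.92 pitch x_t.z -0.0002 roll -0.0002 F cr [0.69 0.36 0.1 ] w 0.0006
```

```bash
python3 -m pendant '[{"tx":0,"ty":0,"tz":0.001,"ax":0,"ay":0,"az":0,"hand":-1},{"tx":0,"ty":0,"tz":0.001,"ax":0,"ay":0,"az":0,"hand":-1}]' >/dev/null
python3 -c "
from h import *
rep()"
python3 -m pendant '[{"tx":0,"ty":0,"tz":0.001,"ax":0,"ay":0,"az":0,"hand":-1},{"tx":0,"ty":0,"tz":0,"ax":0,"ay":0,"az":0,"hand":-1}]' >/dev/null
python3 -c "
from h import *
rep()"
python3 -m pendant '[{"tx":0,"ty":0,"tz":0.0008,"ax":0,"ay":0,"az":0,"hand":-1},{"tx":0,"ty":0,"tz":0,"ax":0,"ay":0,"az":0,"hand":-1}]' >/dev/null
python3 -c "
from h import *
rep()"
```

```text
t 22.7667 TCP cr [-63.   -0.2 103.4] tube est [-61.4  -0.2 117.9] yaw_y 14.93 pitch x_t.z -0.0001 roll 0.0002 F cr [ 0.79 -1.6   1.25] w 0.0004
t 22.9333 TCP cr [-63.1  -0.2 102.2] tube est [-61.5  -0.2 116.7] yaw_y 14.92 pitch x_t.z -0.0 roll 0.0002 F cr [0.4  0.39 0.33] w 0.0004
t 23.1 TCP cr [-63.1  -0.2 101.4] tube est [-61.5  -0.2 115.9] yaw_y 14.93 pitch x_t.z 0.0 roll 0.0002 F cr [0.05 0.12 0.09] w 0.0004
```

```bash
python3 -m pendant '[{"tx":0,"ty":0,"tz":0.0006,"ax":0,"ay":0,"az":0,"hand":-1},{"tx":0,"ty":0,"tz":0,"ax":0,"ay":0,"az":0,"hand":-1}]' >/dev/null
python3 -c "
from h import *
rep()"
python3 -m pendant '[{"tx":0,"ty":0,"tz":0.0005,"ax":0,"ay":0,"az":0,"hand":-1},{"tx":0,"ty":0,"tz":0,"ax":0,"ay":0,"az":0,"hand":-1}]' >/dev/null
python3 -c "
from h import *
rep()
f=ctrl.get_image('scene')['frame'];cv2.imwrite('pics/sc8c.png',cv2.resize(f[170:270,300:440],None,fx=5,fy=5,interpolation=cv2.INTER_CUBIC)[:,:,::-1])"
```

```text
t 23.2667 TCP cr [-63.1  -0.2 101.2] tube est [-61.5  -0.2 115.7] yaw_y 14.93 pitch x_t.z 0.0 roll 0.0003 F cr [ 0.16 -0.9   2.13] w 0.0003
t 23.4333 TCP cr [-6.310e+01 -1.000e-01  1.012e+02] tube est [-6.150e+01 -1.000e-01  1.157e+02] yaw_y 14.93 pitch x_t.z 0.0 roll 0.0005 F cr [-0.49 -3.11  6.6 ] w 0.0007
```

View pics/sc8c.png

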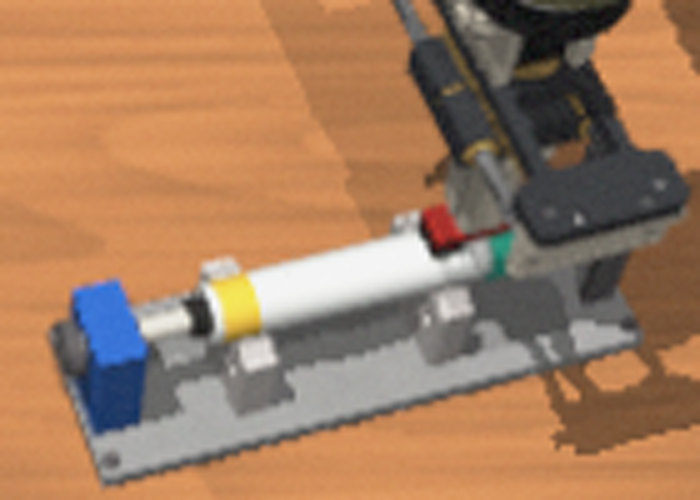

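The pad rests on the tube (crop (440,230)): force rose to 6.6 N with no further travel, at the nominal height. The base is still on the tip at (205,310). Now I'll retreat straight up.

```bash
python3 -m pendant '[{"tx":0,"ty":0,"tz":-0.001,"ax":0,"ay":0,"az":0,"hand":-1},{"tx":0,"ty":0,"tz":-0.004,"ax":0,"ay":0,"az":0,"hand":-1},{"tx":0,"ty":0,"tz":-0.02,"ax":0,"ay":0,"az":0,"hand":-1},{"tx":0,"ty":0,"tz":-0.03,"ax":0,"ay":0,"az":0,"hand":-1},{"tx":0,"ty":0,"tz":-0.03,"ax":0,"ay":0,"az":0,"hand":-1}]'
python3 -m pendant '[{"tx":0,"ty":0,"tz":-0.03,"ax":0,"ay":0,"az":0,"hand":-1},{"tx":0,"ty":0,"tz":-0.03,"ax":0,"ay":0,"az":0,"hand":-1},{"tx":0,"ty":0,"tz":0,"ax":0,"ay":0,"az":0,"hand":-1},{"tx":0,"ty":0,"tz":0,"ax":0,"ay":0,"az":0,"hand":-1},{"tx":0,"ty":0,"tz":0,"ax":0,"ay":0,"az":0,"hand":-1}]'
python3 - <<'E'
from h import *
d=snap('w15');rep(d['st'])
f=ctrl.get_image('scene')['frame'];cv2.imwrite('pics/sc9c.png',cv2.resize(f[170:270,300:440],None,fx=5,fy=5,interpolation=cv2.INTER_CUBIC)[:,:,::-1])
T=ctrl.get_image('top');save('top3',T['frame']);t0=load('top0')
diff=np.abs(T['frame'].astype(int)-t0['frame']).sum(2)
for n,(a,b,c,e) in {'rack':(160,115,235,170),'spray':(275,95,310,142),'tip':(340,132,400,180)}.items(): print(n,diff[b:e,a:c].mean())
E
```

```text
time: 23.9
eef_pos: [0.5474, 0.2134, 0.1852]
tool_rot: [0.609, 0.793, -0.001, -0.001]
ft_force: [0.5, -0.9, 0.4]
grip_width: 0.0006
time: 24.32
eef_pos: [0.5484, 0.2137, 0.245]
tool_rot: [0.609, 0.793, 0.0, 0.0]
ft_force: [-0.1, 1.0, -0.5]
grip_width: 0.0003
t 24.3167 TCP cr [-63.1  -0.4 245. ] tube est [-61.5  -0.4 259.5] yaw_y 14.93 pitch x_t.z -0.0 roll 0.0 F cr [-1.    0.14 -0.49] w 0.0003
rack 17.451878787878787
spray 13.432826747720364
tip 20.498958333333334
```

View pics/sc9c.png

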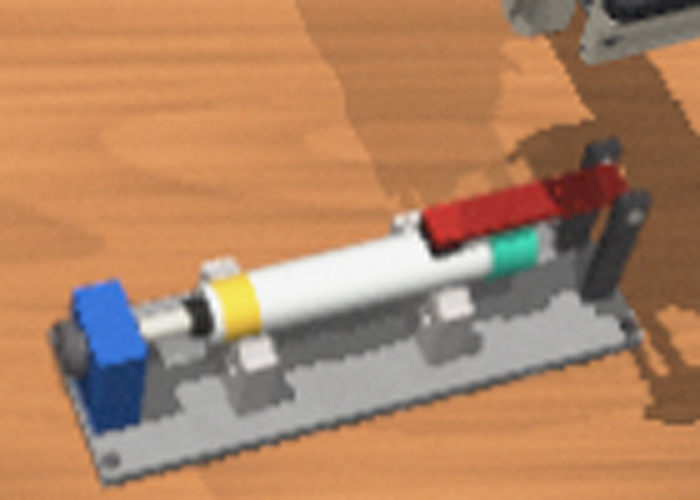

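View pics/w15.png

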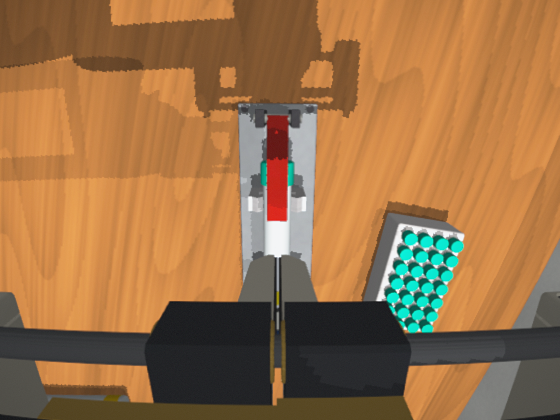

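The clamp arm lies level on the tube (crop (520,205)), the base meets the black tip at (205,312), and the wrist is 140 mm above everything. Handing in.

```bash
python3 -c "
from h import *
print(ctrl.hand_in()); rep()"
```

```text
the job is handed in; nothing more can be done
None
the job is handed in; nothing more can be done
```

I laid the middle-sized tube from the tray in both Vs, short of the rod, then slid it until it touched the rod at tube_center about 5 mm back. I pushed at about 8 N on the wrist, roughly 6–7 N on the rod after about 2 N of drag, for over half a second. Then I let go, swung the clamp down onto the tube and lifted the arm clear. The job was handed in at about 24 s.

**Last checks:**
- **Clamp:** the pad stopped the fingers at its nominal closed height, with 6.6 N at contact.
- **Tube:** the last scene picture shows it in both Vs with its base on the rod tip and the clamp arm level on it. That it still touches the rod rests on this picture only, because the force there cannot be read once the tube is let go.
- **Bystanders:** I saw no sign of movement. The top view's before/after differences around them were small but not zero; I put them down to noise and shadow and did not measure positions.
- **Disagreements:** camera views put the cradle 1–2 mm apart, which I settled by centring on the Vs in the wrist view and by contact force. During the slide the tube rode up about 0.3 mm for a moment and sideways load reached 3.5 N; both were corrected.

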